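# Pack the sample carrier

### The arm

A 6-joint arm with a two-finger parallel gripper is mounted at the origin on a cart in front of the work surface, level with it; the furniture and walls round the work are solid. World frame = base frame: x ahead of the robot, y to its left, z up, the work surface at z = 0. Lengths are in m, angles in rad, forces in N, time in s.
With the tool pointing down it reaches from about 0.275 to 0.85 m from the base axis. Payload 5.2 kg.
Tool frame: the origin (TCP) lies midway between the tips of the shut fingers; the grasp point (between the pads) lies 19 mm behind it; x points along the fingers, y is the direction in which the jaws open and shut, and the axes are right-handed (so a half turn about x gives the same grasp; the last joint's range is limited). The gripper opens to 85 mm and grips with 20 to 120 N. Pads are 22 mm wide; open, the fingers measure 114 mm over their backs; the gripper's body (76 mm by 85 mm) begins 54 mm behind the grasp point. The pads swing forward as they close: fully open they stand 13 mm farther back than shut.
Start: joints at [0.979, 0.259, 1.535, -0, 1.348, -0.203], TCP at [0.208, 0.509, 0.231] pointing down, gripper open.
Joint ranges: [-3.14, 3.14], [-0.91, 2.08], [0.19, 2.58], [-1.22, 4.36], [0.22, 2.71], [-3.12, 3.12]. Speed limits (rad/s): [2.57, 2.57, 3.14, 3.14, 3.14, 3.14].

### API

Orientations are given as a unit quaternion [w, x, y, z].
In Python, from bench import env gives the robot as it stands.
- The arm moves only by the tool arm_command, never from a script. Its argument "deltas" is a list of rows, each a list of 2 entries, a list of its own where there are three numbers: the shift along the tool's x, y, z in units of 40 mm (1.0 is 40 mm), then the turn, a rotation vector about the tool's x, y, z in units of 5 degrees (1.0 is 5 degrees). A call has 1 to 10 rows; each row shifts and turns the commanded pose from where the row before left it, along the tool's axes as they then stand; what a row does not reach is not made up. A row lasts 1/12 s, in which the tool goes at most 41.7 mm and 7.16 degrees, less where a joint would pass 70% of its speed; a pose out of reach is approached as far as the arm can. A call is refused whole if a number of a shift passes 1 or a number of a turn 1, either way. A call with a gripper value outside its range is refused whole. "gripper" is the finger opening in mm, from 0 to 85.4, set as the call begins (left out, the last holds). The fingers move at their own pace and stop on an object; "newtons" is the grip in N (left out, the last holds). Time passes only in rows, so rows that do not move let the fingers close. It gives the time, the measured TCP pose, the force and the opening at its end, in the units of the state.
- env.get_obs(): the state, without advancing time (a new reading comes with each control period).
- env.get_image(name): name is "scene" or "top" or "wrist"; returns a dict with "image" (420x560x3 uint8, red, green, blue), "fx", "fy", "cx", "cy" (pixels), "extrinsics" (4x4, takes a point from camera to world coordinates); the wrist camera has in their place "T_tool_cam" (4x4, takes a point from camera to tool coordinates, whose origin is the TCP and whose axes are the tool frame's). Camera axes: x right, y down, z forward; pixel columns grow to the right and rows downward; lengths in m; the calibration is good to about 2 mm. A picture is of the moment at which its call begins: read the wrist's pose just before it. There is no depth.
- env.job_done(): hands the job in, once; it reports no verdict.
The state is a dict: "time_s": time; "qpos": joint angles; "joint_vel": joint speeds; "joint_torque": joint torques, N m; "position": TCP position; "orientation": TCP orientation; "force": force on the tool from outside, world axes, zero at the start; "torque": the same for the moment, N m; "gripper_width": finger opening in m.
Only numpy, scipy, OpenCV 4.12 (cv2) and the standard library are available. Lean on these libraries where they do the work, as an engineer would, in place of code of your own. Each camera call takes 0.05 s, during which the arm holds its last target.

### The job

Pack the sample carrier on the left for the delivery round: put the two lidded sample pots into its two large holes and the two small straight-sided vials into its two small holes, all four from the group at the front of the bench, each seated upright on the floor of its hole. Set them down gently rather than dropping them. Leave the dropper bottle and the open beaker of that group where they stand, and ignore the pots and vials kept farther back at the right.

Things in the scene. Friction and masses are not known exactly. Their poses are not given: they have to be found in the camera images.
- pot_1: sample pot: plain white round pot, slightly tapered (44 mm wide below its lid), with a wider round screw lid, 47 mm across and 12 mm tall (54 to 66 mm above the underside); 66 mm tall, about 50 g. Lid fixed; grip it across the lid. Stands upright on the bench. Origin: centre of its underside, z up
- pot_2: the other sample pot: plain white round pot, slightly tapered (44 mm wide below its lid), with a wider round screw lid, 47 mm across and 12 mm tall (54 to 66 mm above the underside); 66 mm tall, about 50 g. Lid fixed; grip it across the lid. Stands upright on the bench. Origin: centre of its underside, z up. The two pots are interchangeable
- vial_1: sample vial: small straight-sided round vial, 27 mm across, light contents, with a screw cap 23 mm across from 48 mm up; 58 mm tall, about 30 g. Grip the body about 40 mm above the underside. Stands upright on the bench. Origin: centre of its underside, z up
- vial_2: the other sample vial: small straight-sided round vial, 27 mm across, light contents, with a screw cap 23 mm across from 48 mm up; 58 mm tall, about 30 g. Grip the body about 40 mm above the underside. Stands upright on the bench. Origin: centre of its underside, z up. The two vials are interchangeable
- pot_nest_1: Large hole (for a pot): grey block 84 x 74 x 16 mm (x, y, z) with an upright round hole 61 mm across in its middle, 13 mm deep, its floor 3 mm above the origin. Origin: centre of the block's underside, 4 mm above the bench; x across the row of blocks, y along it, z up. Fixed in the white carrier tray (98 x 314 mm outside, walls 22 mm above the bench, handles 15 mm farther out at the ends)
- pot_nest_2: The other large hole (for a pot): grey block 84 x 74 x 16 mm (x, y, z) with an upright round hole 61 mm across in its middle, 13 mm deep, its floor 3 mm above the origin. Origin: centre of the block's underside, 4 mm above the bench; x across the row of blocks, y along it, z up. The four blocks stand in one row, 75.5 mm apart; the order of large and small holes varies
- vial_nest_1: Small hole (for a vial): grey block 84 x 74 x 16 mm (x, y, z) with an upright round hole 40 mm across in its middle, 13 mm deep, its floor 3 mm above the origin. Origin: centre of the block's underside, 4 mm above the bench; x across the row of blocks, y along it, z up. Fixed in the white carrier tray (98 x 314 mm outside, walls 22 mm above the bench, handles 15 mm farther out at the ends)
- vial_nest_2: The other small hole (for a vial): grey block 84 x 74 x 16 mm (x, y, z) with an upright round hole 40 mm across in its middle, 13 mm deep, its floor 3 mm above the origin. Origin: centre of the block's underside, 4 mm above the bench; x across the row of blocks, y along it, z up. Fingers closing along x keep clear of the things in the neighbouring holes
- dropper_bottle: Does not belong in the carrier: brown dropper bottle with sloping shoulders and a narrow cap, 33 mm across, 85 mm tall, loose, about 60 g. Origin: centre of its underside, z up. A fixed grey steel stand, 470 mm tall, not listed, stands behind the gap between samples and carrier: 0.6 m ahead of the robot, with a low foot (30 mm) reaching to 0.51 m ahead, 0.05 m right of its middle; carry things past in front of it, nearer the robot
- beaker: Does not belong in the carrier: clear open beaker without a lid, 54 mm across, 70 mm tall, loose, about 60 g. Origin: centre of its underside, z up. A loose petri dish (71 mm across, 15 mm tall), not listed, stands among the samples; standing things are about 10 cm apart, centre to centre
Mind the look-alikes: they are no part of the job. Leave any blue look-alike of the pot_nest_2 alone.

How it is judged:
At the end, for the whole second after the job is handed in: A pot stands in each large hole and a vial in each small one: underside under 7 mm above the block's underside, within 10 mm of the hole's axis, upright within 0.1 rad, at rest. Dropper bottle and beaker upright within 25 mm of their starts (((horizontal distance between pot_1 and pot_nest_1 below 0.01 m and z of pot_1 in the frame of pot_nest_1 below 0.007 m and angle between each of pot_1, pot_2's own z axis and vertical below 0.1 rad and linear speed of each of pot_1, pot_2 below 0.02 m/s and horizontal distance between pot_2 and pot_nest_2 below 0.01 m and z of pot_2 in the frame of pot_nest_2 below 0.007 m) or (horizontal distance between pot_1 and pot_nest_2 below 0.01 m and z of pot_1 in the frame of pot_nest_2 below 0.007 m and angle between each of pot_1, pot_2's own z axis and vertical below 0.1 rad and linear speed of each of pot_1, pot_2 below 0.02 m/s and horizontal distance between pot_2 and pot_nest_1 below 0.01 m and z of pot_2 in the frame of pot_nest_1 below 0.007 m)) and ((horizontal distance between vial_1 and vial_nest_1 below 0.01 m and z of vial_1 in the frame of vial_nest_1 below 0.007 m and angle between each of vial_1, vial_2's own z axis and vertical below 0.1 rad and linear speed of each of vial_1, vial_2 below 0.02 m/s and horizontal distance between vial_2 and vial_nest_2 below 0.01 m and z of vial_2 in the frame of vial_nest_2 below 0.007 m) or (horizontal distance between vial_1 and vial_nest_2 below 0.01 m and z of vial_1 in the frame of vial_nest_2 below 0.007 m and angle between each of vial_1, vial_2's own z axis and vertical below 0.1 rad and linear speed of each of vial_1, vial_2 below 0.02 m/s and horizontal distance between vial_2 and vial_nest_1 below 0.01 m and z of vial_2 in the frame of vial_nest_1 below 0.007 m)) and distance of each of dropper_bottle, beaker from where it was at the start of the episode below 0.025 m and angle between each of dropper_bottle, beaker's own z axis and vertical below 0.1 rad); the robot touches nothing.
It fails at once if the dropper bottle is shifted by more than 25 mm or knocked over (distance of dropper_bottle from where it was at the start of the episode above 0.025 m or angle between dropper_bottle's own z axis and vertical above 0.5 rad).
It fails at once if the beaker is shifted by more than 25 mm or knocked over (distance of beaker from where it was at the start of the episode above 0.025 m or angle between beaker's own z axis and vertical above 0.5 rad).
It fails at once if a pot is dropped or flung (faster than 0.8 m/s with no finger on it) ((linear speed of pot_1 above 0.8 m/s and contact force between the fingers and pot_1 below 0.05 N) or (linear speed of pot_2 above 0.8 m/s and contact force between the fingers and pot_2 below 0.05 N)).
It fails at once if a vial is dropped or flung (faster than 0.8 m/s with no finger on it) ((linear speed of vial_1 above 0.8 m/s and contact force between the fingers and vial_1 below 0.05 N) or (linear speed of vial_2 above 0.8 m/s and contact force between the fingers and vial_2 below 0.05 N)).
It also fails if it takes over 96 s, if anything falls off the work surface, if the arm or the gripper's body presses on something with over 40 N, if the wrist force passes 120 N, or if a joint passes its speed limit or range.

## Working session

There is one attempt and no reset: what is moved stays moved. The work goes in short steps, Python scripts to look and compute and a tool call to move; the robot and the scene stay as the last step left them, time stands still between calls to the robot, and variables do not carry over. Pictures are saved under pics/ and viewed, and the job is handed in when it is done.

Besides the shell and the picture viewer there is one more tool, called as name(argument=value, ...), one argument or row to a line, values as JSON. arm_command: Moves the arm, as the interface text tells. Its arguments: {"type":"object","properties":{"deltas":{"type":"array","items":{"type":"array"}},"gripper":{"type":"number"},"newtons":{"type":"number"}},"required":["deltas"]}

```bash
mkdir -p pics; ls; python3 - <<'E'
from bench import env
import cv2,numpy as np,json
o=env.get_obs();print(o)
for n in ["scene","top","wrist"]:
    d=env.get_image(n)
    cv2.imwrite(f"pics/{n}0.png",d["image"][:,:,::-1])
    print(n,{k:np.round(v,4).tolist() for k,v in d.items() if k!="image"})
E
```

```text
pics
{'time_s': 0.0, 'qpos': array([ 9.79232572e-01,  2.59335725e-01,  1.53610085e+00,  8.89697686e-06,
        1.34800772e+00, -2.02835200e-01]), 'joint_vel': array([-0.0006333 ,  0.00062468,  0.00054997, -0.00010594, -0.00099022,
        0.00113225]), 'joint_torque': array([-1.29258156e-04, -4.46038985e+01, -2.90568370e+01, -4.98344907e-04,
        1.18951718e-02, -1.53700097e-05]), 'position': array([0.20814369, 0.5085123 , 0.23047149]), 'orientation': array([ 0.69353592,  0.13597072,  0.69404806, -0.13717573]), 'force': array([-0.0501156 ,  0.30585392, -0.24592256]), 'torque': array([ 0.03472502, -0.0693962 , -0.00561075]), 'gripper_width': 0.08535188337924848}
scene {'fx': 462.3589, 'fy': 462.3589, 'cx': 274.4112, 'cy': 215.8697, 'extrinsics': [[0.6118, -0.6062, 0.5082, -0.1188], [-0.791, -0.4709, 0.3905, -0.4868], [0.0027, -0.6409, -0.7676, 0.9318], [0.0, 0.0, 0.0, 1.0]]}
top {'fx': 484.9293, 'fy': 484.9293, 'cx': 283.055, 'cy': 213.6605, 'extrinsics': [[0.0249, -0.9972, 0.071, 0.3794], [-0.9997, -0.0245, 0.0056, -0.0236], [-0.0039, -0.0711, -0.9975, 1.3802], [0.0, 0.0, 0.0, 1.0]]}
wrist {'fx': 315.6873, 'fy': 315.6873, 'cx': 280.9779, 'cy': 204.1049, 'T_tool_cam': [[0.0011, -0.322, 0.9467, -0.1434], [1.0, 0.0005, -0.001, 0.0005], [-0.0002, 0.9467, 0.322, -0.083], [0.0, 0.0, 0.0, 1.0]]}
```

View pics/top0.png

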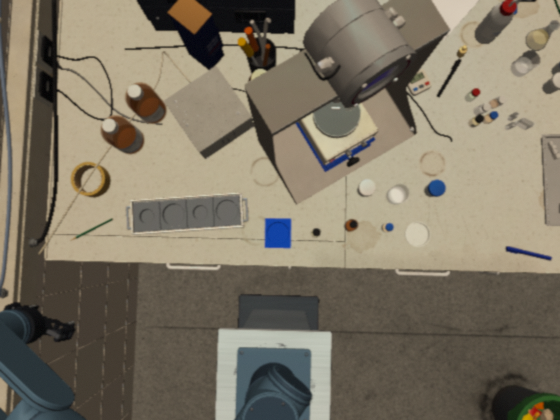

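View pics/scene0.png

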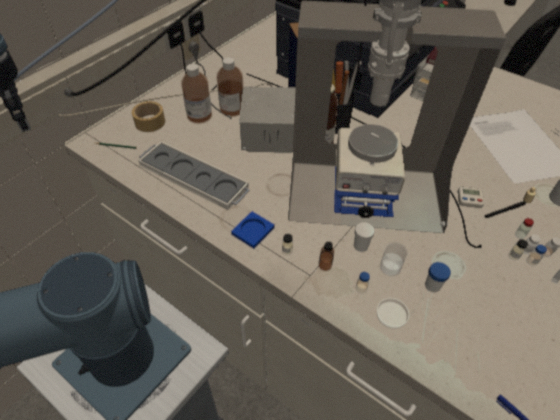

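View pics/wrist0.png

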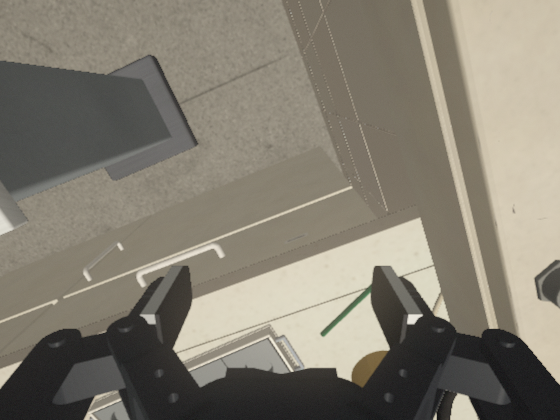

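```bash
cat > h.py <<'E'
import numpy as np,cv2
def crop(img,x0,y0,x1,y1,s,name):
    c=cv2.resize(img[y0:y1,x0:x1],None,fx=s,fy=s,interpolation=cv2.INTER_CUBIC)
    # ticks
    for x in range((x0+9)//10*10,x1,10):
        cv2.line(c,((x-x0)*s,0),((x-x0)*s,12 if x%50 else 25),(0,0,255),1)
        if x%20==0: cv2.putText(c,str(x),((x-x0)*s,24),0,.4,(0,0,255),1)
    for y in range((y0+9)//10*10,y1,10):
        cv2.line(c,(0,(y-y0)*s),(12,(y-y0)*s),(0,0,255),1)
        if y%20==0: cv2.putText(c,str(y),(14,(y-y0)*s+4),0,.4,(0,0,255),1)
    cv2.imwrite(name,c)
CAM={"scene":(462.3589,274.4112,215.8697),"top":(484.9293,283.055,213.6605)}
E
python3 - <<'E'
import cv2
from h import crop
t=cv2.imread('pics/top0.png');s=cv2.imread('pics/scene0.png')
crop(t,300,165,460,255,5,'pics/c1.png')
crop(t,120,185,260,240,5,'pics/c2.png')
crop(s,270,210,470,340,4,'pics/c3.png')
crop(s,130,135,290,255,5,'pics/c4.png')
E
```

```text
(no output)
```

View pics/c1.png

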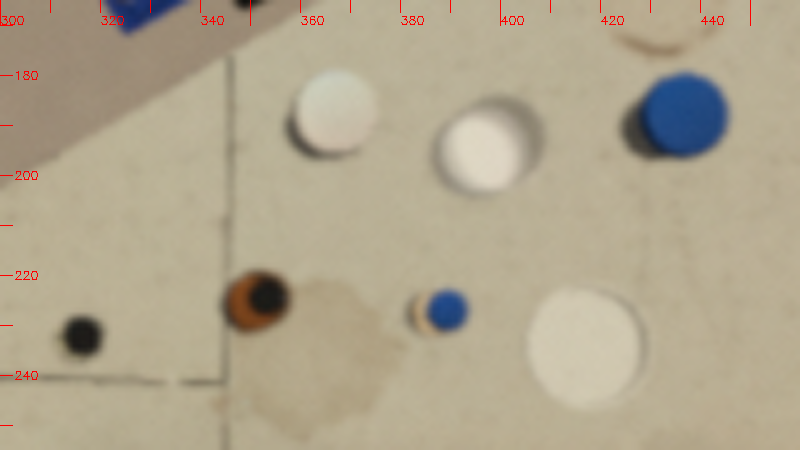

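View pics/c2.png

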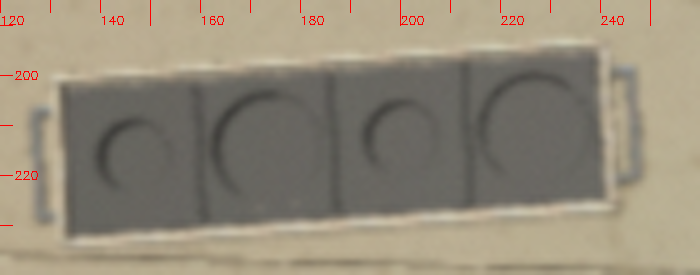

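View pics/c3.png

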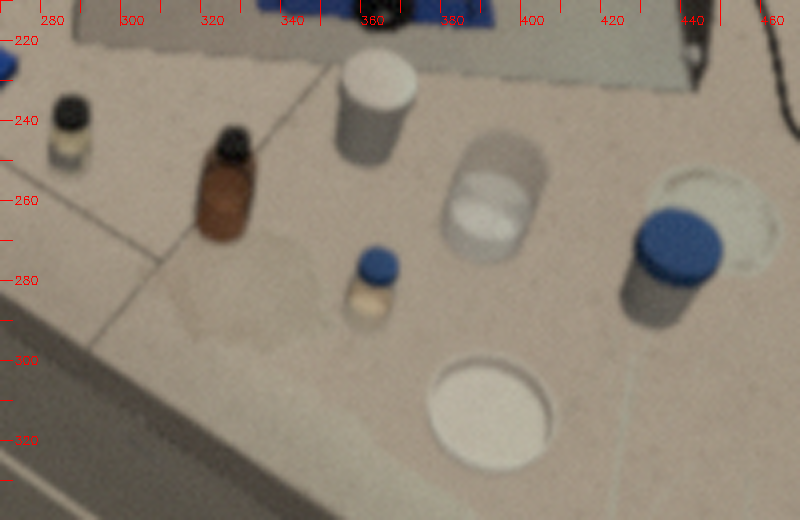

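View pics/c4.png

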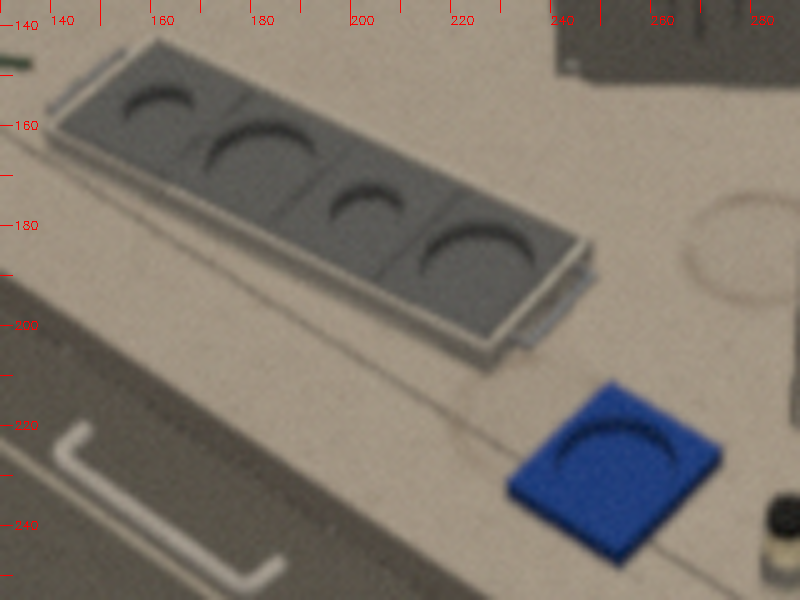

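```bash
cat >> h.py <<'E'
E_={"scene":None,"top":None}
def load():
    from bench import env
    for n in E_:
        d=env.get_image(n); E_[n]=(d["fx"],d["cx"],d["cy"],d["extrinsics"])
def ray(n,u,v):
    f,cx,cy,T=E_[n]; r=T[:3,:3]@np.array([(u-cx)/f,(v-cy)/f,1]); return T[:3,3],r
def atz(n,u,v,z):
    o,r=ray(n,u,v); return o+r*(z-o[2])/r[2]
def tri(a,b):
    o1,r1=ray("top",*a);o2,r2=ray("scene",*b)
    s=np.linalg.lstsq(np.c_[r1,-r2],o2-o1,rcond=None)[0]
    p,q=o1+s[0]*r1,o2+s[1]*r2
    return (p+q)/2,np.linalg.norm(p-q)
E
python3 - <<'E'
import h,numpy as np
h.load()
np.set_printoptions(precision=4,suppress=True)
P={'potW':((367.2,187),(364.5,228.5),.066),'potB':((437,188),(440,270),.066),'vialK':((316.6,232.2),(287.8,236.3),.058),'vialB':((389.4,227.2),(364.8,275),.058)}
for k,(a,b,z) in P.items(): print(k,*h.tri(a,b),h.atz('top',*a,z),h.atz('scene',*b,z))
for k,u,v,z in [('drop',353.5,224,.085),('beakerbase',396,194.5,.004),('beakertop',402,191,.07),('petri',416.5,234.5,.015)]: print(k,h.atz('top',u,v,z))
H=[(146.6,215.5),(173.3,213.9),(199.6,211.8),(226.7,210.1)]
for a in H: print(h.atz('top',*a,.020))
c=np.array([[62,79],[602,41],[612,205],[68,240]])/5+[120,185]
print([h.atz('top',*p,.022) for p in c]); print(np.mean([h.atz('top',*p,.022) for p in c],0))
# scene hole rim: predicted px for the holes
f,cx,cy,T=h.E_['scene']
for a in H:
    X=h.atz('top',*a,.020); p=T[:3,:3].T@(X-T[:3,3]); print(f*p[0]/p[2]+cx,f*p[1]/p[2]+cy)
E
```

```text
potW [ 0.5504 -0.2423  0.0725] 0.0006931208632086676 [ 0.5515 -0.2437  0.066 ] [ 0.5553 -0.2402  0.066 ]
potB [ 0.5532 -0.4331  0.0696] 0.0010648020120737163 [ 0.5534 -0.4337  0.066 ] [ 0.5563 -0.4333  0.066 ]
vialK [ 0.4251 -0.1086  0.0643] 0.0005094569891105571 [ 0.4252 -0.1088  0.058 ] [ 0.4292 -0.1061  0.058 ]
vialB [ 0.4439 -0.3065  0.0628] 0.0015007272989096244 [ 0.4437 -0.3069  0.058 ] [ 0.4475 -0.3061  0.058 ]
drop [ 0.4486 -0.2052  0.085 ]
beakerbase [ 0.5401 -0.3364  0.004 ]
beakertop [ 0.5423 -0.3376  0.07  ]
petri [ 0.4272 -0.3924  0.015 ]
[0.4617 0.3678 0.02  ]
[0.468  0.2928 0.02  ]
[0.4758 0.219  0.02  ]
[0.4824 0.1429 0.02  ]
[array([0.502 , 0.4091, 0.022 ]), array([0.531 , 0.1056, 0.022 ]), array([0.4387, 0.0971, 0.022 ]), array([0.4115, 0.4015, 0.022 ])]
[0.4708 0.2533 0.022 ]
161.88163515994611 156.7214757634437
182.07180372569275 166.70740798261863
203.12072880647156 176.63257565904095
225.3803064543036 187.55985674455854
```

```bash
cat >> h.py <<'E'
from scipy.spatial.transform import Rotation as R
def tool():
    from bench import env
    o=env.get_obs(); q=o["orientation"]; return o,R.from_quat(np.r_[q[1:],q[0]]).as_matrix()
def rel(t,tail=0):
    "delta in tool units to get TCP to t"
    o,M=tool(); print("t",o["time_s"],"pos",o["position"].round(4),"tooly",M[:,1].round(3)); 
    print("units",(M.T@(np.array(t)-o["position"])/.04).round(3))
E
python3 - <<'E'
import h
o,M=h.tool();print(M.round(3))
E
```

```text
[[-0.001  0.379  0.925]
 [-0.001  0.925 -0.379]
 [-1.    -0.001 -0.   ]]
```

arm_command(
  deltas=[
    [[0, 0, 0.5], [1, 0, 0]],
    [[0, 0, 0.5], [1, 0, 0]],
    [[0, 0, 0.5], [1, 0, 0]],
    [[0, 0, 0.5], [1, 0, 0]],
    [[0, 0, 0.5], [1, 0, 0]],
    [[0, 0, 0.5], [1, 0, 0]],
    [[0, 0, 0.5], [1, 0, 0]],
    [[0, 0, 0.5], [1, 0, 0]],
    [[0, 0, 0.5], [1, 0, 0]],
    [[0, 0, 0.5], [1, 0, 0]],
  ],
)

```text
time_s: 1.08
position: [0.3466, 0.3716, 0.2312]
orientation: [0.57, 0.418, 0.57, -0.418]
force: [0.9, -0.8, -0.0]
gripper_width: 0.0845
```

arm_command(
  deltas=[
    [[0, 0.9, 0.5], [1, 0, 0]],
    [[0, 0.9, 0.5], [1, 0, 0]],
    [[0, 0.9, 0.5], [0.5, 0, 0]],
    [[0, 0, 0], [0, 0, 0]],
    [[0, 0, 0], [0, 0, 0]],
  ],
)

```text
time_s: 1.5
position: [0.466, 0.3366, 0.2305]
orientation: [0.521, 0.477, 0.522, -0.478]
force: [-0.7, 0.0, 0.5]
gripper_width: 0.0852
```

```bash
python3 - <<'E'
import h,cv2
from bench import env
o,M=h.tool();print(o["position"],M.round(4),o["qpos"].round(3),o['time_s'])
d=env.get_image("wrist");cv2.imwrite("pics/w1.png",d["image"][:,:,::-1])
h.load();h.rel((.425,-.109,.12))
E
```

```text
[0.46603465 0.33655811 0.23052562] [[-9.000e-04  9.961e-01  8.790e-02]
 [-5.000e-04  8.790e-02 -9.961e-01]
 [-1.000e+00 -9.000e-04  4.000e-04]] [ 0.432  0.304  1.474 -0.     1.364  0.344] 1.5
t 1.65 pos [0.4632 0.3381 0.2311] tooly [ 0.996  0.092 -0.001]
units [ 2.779 -1.975 11.042]
```

View pics/w1.png

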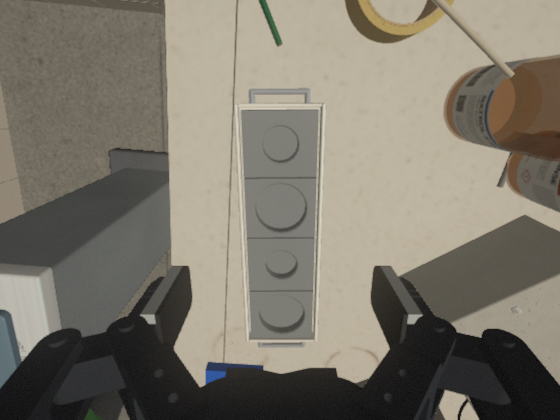

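```bash
cat >> h.py <<'E'
def wrist(name):
    from bench import env
    o,M=tool(); d=env.get_image("wrist"); cv2.imwrite(name,d["image"][:,:,::-1])
    T=np.eye(4);T[:3,:3]=M;T[:3,3]=o["position"]
    E_["wrist"]=(d["fx"],d["cx"],d["cy"],T@d["T_tool_cam"])
    np.save(name[:-4]+".npy",np.array(E_["wrist"][3]))
    E_["f"]=None
    return d["image"][:,:,::-1]
def loadw(npy): E_["wrist"]=(315.6873,280.9779,204.1049,np.load(npy))
E
python3 - <<'E'
import h
im=h.wrist("pics/w2.png"); h.crop(im,230,90,335,350,2,'pics/w2c.png')
h.crop(im,235,95,330,230,4,'pics/w2a.png');h.crop(im,235,225,330,350,4,'pics/w2b.png')
E
```

```text
(no output)
```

View pics/w2a.png

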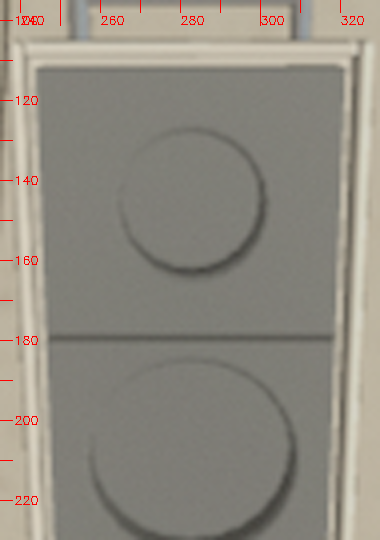

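View pics/w2b.png

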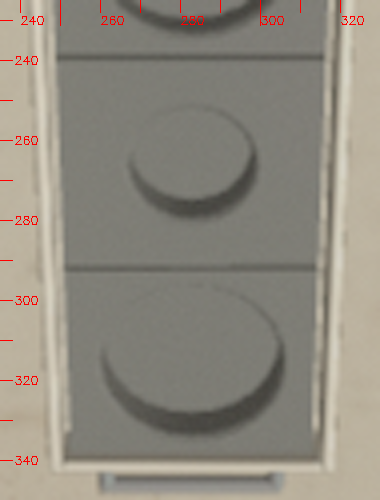

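```bash
python3 - <<'E'
import h,numpy as np
h.loadw("pics/w2.npy")
P=[h.atz("wrist",u,v,.020) for u,v in [(283,145.5),(282.8,208.7),(283,265),(282.7,315)]]
print(np.array(P).round(4), [np.linalg.norm(P[i+1]-P[i]).round(4) for i in range(3)])
# height check: block widths along row tops: left/right block edges at y=180 and 292
for v,a,b in [(180,247.5,319),(239,250,316),(292,252,314)]:
  print(np.linalg.norm(h.atz("wrist",a,v,.02)-h.atz("wrist",b,v,.02)))
E
```

```text
[[0.4624 0.3698 0.02  ]
 [0.4692 0.2952 0.02  ]
 [0.4766 0.2197 0.02  ]
 [0.4833 0.1438 0.02  ]] [np.float64(0.0749), np.float64(0.0759), np.float64(0.0762)]
0.08266274847247204
0.08134998870181319
0.08124594177367847
```

arm_command(
  deltas=[
    [[0.1, -0.2, 0.9], [0, 0, 0]],
    [[0.1, -0.2, 0.9], [0, 0, 0]],
    [[0.1, -0.2, 0.9], [0, 0, 0]],
    [[0.1, -0.2, 0.9], [0, 0, 0]],
    [[0.1, -0.2, 0.9], [0, 0, 0]],
    [[0.1, -0.2, 0.9], [0, 0, 0]],
    [[0.1, -0.2, 0.9], [0, 0, 0]],
    [[0.1, -0.2, 0.9], [0, 0, 0]],
    [[0.1, -0.2, 0.9], [0, 0, 0]],
    [[0.1, -0.2, 0.9], [0, 0, 0]],
  ],
  gripper=70,
  newtons=20,
)

```text
time_s: 2.53
position: [0.4164, -0.0283, 0.1917]
orientation: [0.523, 0.476, 0.522, -0.476]
force: [0.8, -0.4, 0.7]
gripper_width: 0.07
```

arm_command(
  deltas=[
    [[0, 0, 0.7], [0, 0, 0]],
    [[0, 0, 0.6], [0, 0, 0]],
    [[0, 0, 0.5], [0, 0, 0]],
    [[0, 0, 0], [0, 0, 0]],
    [[0, 0, 0], [0, 0, 0]],
    [[0, 0, 0], [0, 0, 0]],
  ],
)

```text
time_s: 3.03
position: [0.4235, -0.0983, 0.1914]
orientation: [0.522, 0.477, 0.523, -0.476]
force: [1.0, 0.3, -0.7]
gripper_width: 0.0703
```

```bash
python3 - <<'E'
import h
h.wrist("pics/w3.png"); h.rel((.425,-.109,.08))
E
```

```text
t 3.0833 pos [ 0.4236 -0.0982  0.1914] tooly [0.996 0.093 0.   ]
units [2.785 0.009 0.274]
```

View pics/w3.png

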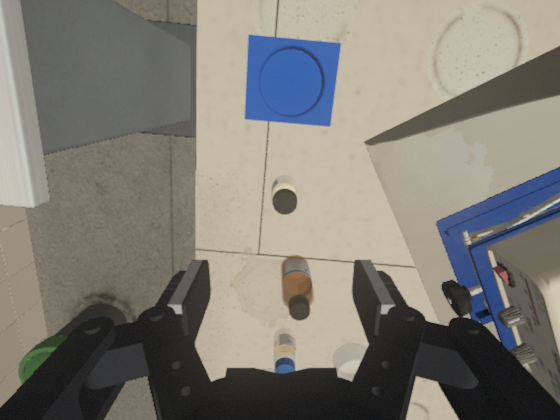

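```bash
python3 - <<'E'
import h,cv2
im=cv2.imread("pics/w3.png");h.crop(im,255,165,320,225,8,'pics/w3c.png')
h.loadw("pics/w3.npy");print(h.atz("wrist",285,202.5,.058))
E
```

```text
[ 0.42814443 -0.10729388  0.058     ]
```

View pics/w3c.png

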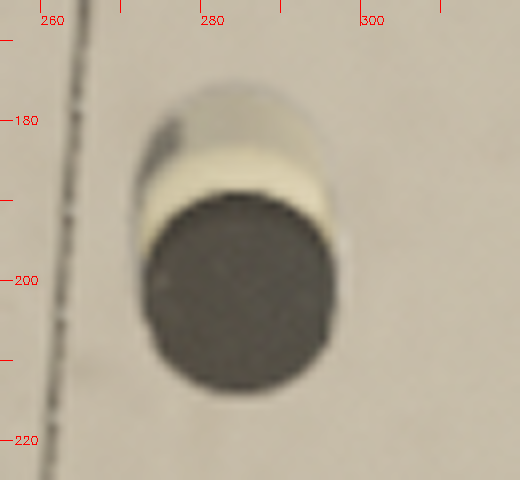

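arm_command(
  deltas=[
    [[0.4, 0.06, 0.24], [0, 0, 0]],
    [[0.8, 0, 0], [0, 0, 0]],
    [[0.8, 0, 0], [0, 0, 0]],
    [[0.8, 0, 0], [0, 0, 0]],
    [[0.7, 0, 0], [0, 0, 0]],
    [[0.5, 0, 0], [0, 0, 0]],
    [[0.28, 0, 0], [0, 0, 0]],
    [[0, 0, 0], [0, 0, 0]],
    [[0, 0, 0], [0, 0, 0]],
  ],
  gripper=60,
)

```text
time_s: 3.83
position: [0.4269, -0.1077, 0.02]
orientation: [0.522, 0.476, 0.523, -0.476]
force: [-0.1, -0.0, -0.2]
gripper_width: 0.0604
```

```bash
python3 - <<'E'
import h
im=h.wrist("pics/w4.png"); h.rel((.427,-.1075,.02))
E
```

```text
t 3.8833 pos [ 0.4276 -0.1083  0.0207] tooly [0.996 0.093 0.   ]
units [ 0.016 -0.013 -0.021]
```

View pics/w4.png

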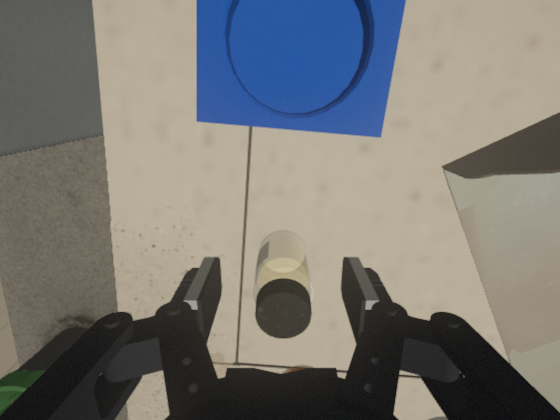

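```bash
python3 - <<'E'
import h
h.loadw("pics/w4.npy");print(h.atz("wrist",283.5,308,.058))
E
```

```text
[ 0.42753725 -0.10385774  0.058     ]
```

arm_command(
  deltas=[
    [[0, 0, 0], [0, 0, 0]],
    [[0, 0, 0], [0, 0, 0]],
    [[0, 0, 0], [0, 0, 0]],
    [[0, 0, 0], [0, 0, 0]],
    [[0, 0, 0], [0, 0, 0]],
    [[0, 0, 0], [0, 0, 0]],
  ],
  gripper=15,
  newtons=25,
)

```text
time_s: 4.38
position: [0.4279, -0.1093, 0.0212]
orientation: [0.523, 0.477, 0.522, -0.477]
force: [-0.5, 0.5, 6.4]
gripper_width: 0.026
```

arm_command(
  deltas=[
    [[-0.3, 0, 0], [0, 0, 0]],
    [[-0.6, 0, 0], [0, 0, 0]],
    [[-0.9, 0, 0], [0, 0, 0]],
    [[-0.8, 0.05, -0.4], [0, 0, 0]],
    [[-0.4, 0.15, -0.8], [0, 0, 0]],
    [[0, 0.2, -0.95], [0, 0, 0]],
    [[0, 0.2, -0.95], [0, 0, 0]],
    [[0, 0.2, -0.95], [0, 0, 0]],
    [[0, 0.2, -0.95], [0, 0, 0]],
    [[0, 0.2, -0.95], [0, 0, 0]],
  ],
)

```text
time_s: 5.22
position: [0.4533, 0.1342, 0.1409]
orientation: [0.523, 0.477, 0.522, -0.476]
force: [0.8, -1.2, -1.0]
gripper_width: 0.0258
```

arm_command(
  deltas=[
    [[0, 0.2, -0.95], [0, 0, 0]],
    [[0, 0.2, -0.95], [0, 0, 0]],
    [[0, 0.2, -0.95], [0, 0, 0]],
    [[0, 0.2, -0.9], [0, 0, 0]],
    [[0, 0.1, -0.8], [0, 0, 0]],
    [[0, 0.06, -0.6], [0, 0, 0]],
    [[0, 0, -0.4], [0, 0, 0]],
    [[0, 0, -0.2], [0, 0, 0]],
    [[0, 0, 0], [0, 0, 0]],
    [[0, 0, 0], [0, 0, 0]],
  ],
)

```text
time_s: 6.05
position: [0.4705, 0.3644, 0.1401]
orientation: [0.523, 0.476, 0.522, -0.477]
force: [-0.6, -0.4, -0.3]
gripper_width: 0.0257
```

```bash
python3 - <<'E'
import h
im=h.wrist("pics/w5.png"); h.rel((.462,.369,.027))
E
```

```text
t 6.1 pos [0.4706 0.3639 0.1402] tooly [ 0.996  0.091 -0.   ]
units [ 2.829 -0.202 -0.147]
```

View pics/w5.png

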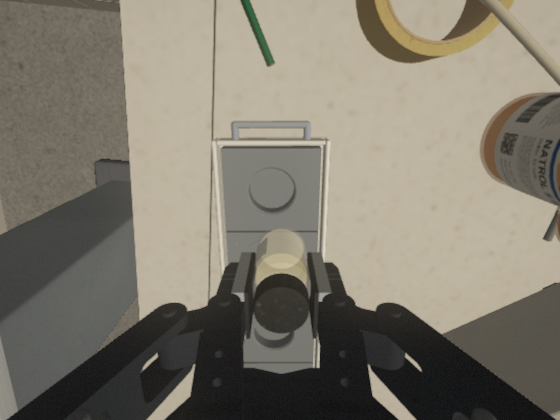

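```bash
python3 - <<'E'
import h,cv2
im=cv2.imread("pics/w5.png");h.crop(im,240,220,325,345,5,'pics/w5c.png')
h.loadw("pics/w5.npy");print(h.atz("wrist",281,302,.178),h.atz("wrist",281,245,.1195), h.atz("wrist",272,187,.02))
E
```

```text
[0.46985242 0.37089987 0.178     ] [0.47023893 0.36698532 0.1195    ] [0.46192395 0.37275865 0.02      ]
```

View pics/w5c.png

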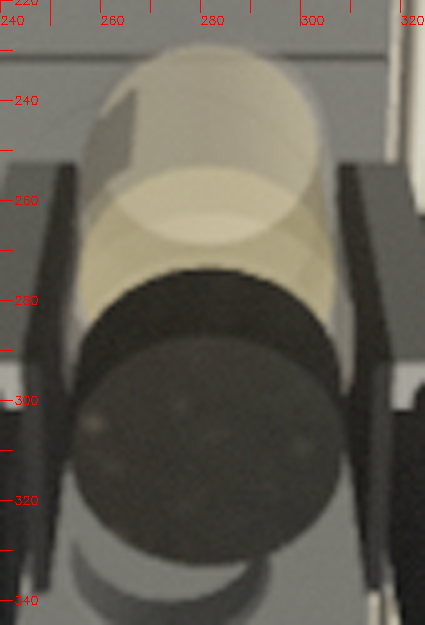

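```bash
python3 - <<'E'
import h,cv2
im=cv2.imread("pics/w5.png");h.crop(im,205,110,335,245,4,'pics/w5d.png')
h.loadw("pics/w5.npy");print(h.atz("wrist",281,310,.178),h.atz("wrist",281,249,.1195))
E
```

```text
[0.47019854 0.36714696 0.178     ] [0.47047319 0.36444535 0.1195    ]
```

View pics/w5d.png

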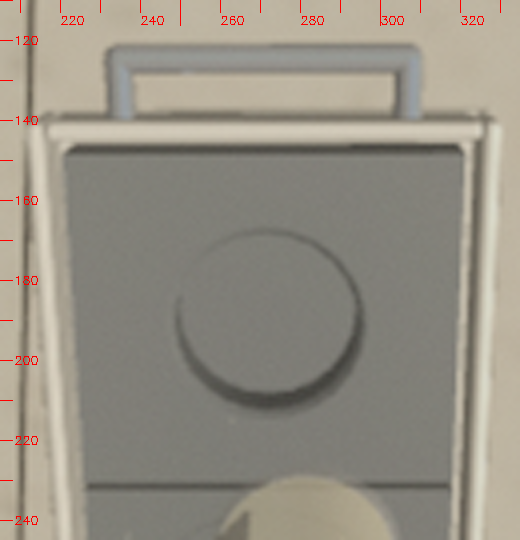

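arm_command(
  deltas=[
    [[0.3, -0.2, -0.13], [0, 0, 0]],
    [[0.6, 0, 0], [0, 0, 0]],
    [[0.6, 0, 0], [0, 0, 0]],
    [[0.5, 0, 0], [0, 0, 0]],
    [[0.3, 0, 0], [0, 0, 0]],
    [[0.2, 0, 0], [0, 0, 0]],
    [[0.15, 0, 0], [0, 0, 0]],
    [[0.08, 0, 0], [0, 0, 0]],
    [[0, 0, 0], [0, 0, 0]],
    [[0, 0, 0], [0, 0, 0]],
  ],
)

```text
time_s: 6.93
position: [0.4628, 0.3694, 0.0316]
orientation: [0.522, 0.477, 0.522, -0.476]
force: [0.2, 0.5, 0.1]
gripper_width: 0.0259
```

```bash
python3 - <<'E'
import h
im=h.wrist("pics/w6.png"); h.rel((.462,.369,.028))
E
```

```text
t 6.9833 pos [0.4629 0.3696 0.0318] tooly [0.996 0.091 0.001]
units [ 0.095 -0.023  0.012]
```

View pics/w6.png

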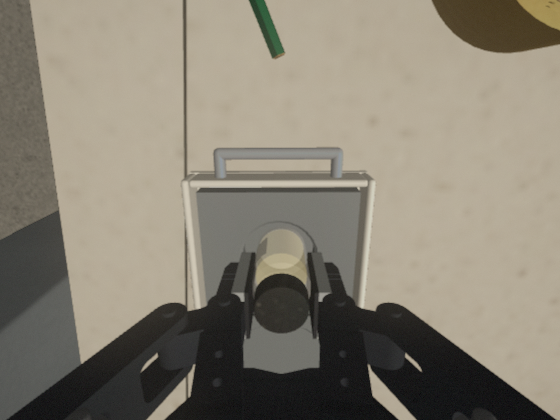

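arm_command(
  deltas=[
    [[0.06, 0, 0], [0, 0, 0]],
    [[0.04, 0, 0], [0, 0, 0]],
    [[0, 0, 0], [0, 0, 0]],
  ],
)

```text
time_s: 7.23
position: [0.4628, 0.3698, 0.0282]
orientation: [0.523, 0.477, 0.522, -0.476]
force: [-1.1, -1.2, 6.4]
gripper_width: 0.0257
```

arm_command(
  deltas=[
    [[0, 0, 0], [0, 0, 0]],
    [[0, 0, 0], [0, 0, 0]],
    [[0, 0, 0], [0, 0, 0]],
    [[0, 0, 0], [0, 0, 0]],
  ],
  gripper=52,
)

```text
time_s: 7.57
position: [0.4621, 0.3694, 0.0268]
orientation: [0.522, 0.477, 0.522, -0.477]
force: [0.1, 0.0, -0.2]
gripper_width: 0.0519
```

arm_command(
  deltas=[
    [[-0.3, 0, 0], [0, 0, 0]],
    [[-0.7, 0, 0], [0, 0, 0]],
    [[-0.9, 0, 0], [0, 0, 0]],
    [[-0.9, 0, 0.2], [0, 0, 0]],
    [[-0.7, 0, 0.5], [0, 0, 0]],
    [[0, -0.1, 0.9], [0, 0, 0]],
    [[0, -0.1, 0.9], [0, 0, 0]],
    [[0, -0.1, 0.9], [0, 0, 0]],
    [[0, -0.1, 0.9], [0, 0, 0]],
    [[0, -0.1, 0.9], [0, 0, 0]],
  ],
)

```text
time_s: 8.4
position: [0.4609, 0.159, 0.1679]
orientation: [0.523, 0.477, 0.522, -0.476]
force: [1.1, -0.6, 1.0]
gripper_width: 0.0522
```

```bash
python3 - <<'E'
import h,cv2
im=h.wrist("pics/w7.png"); h.rel((.444,-.29,.16))
E
```

```text
t 8.45 pos [0.461  0.1533 0.1677] tooly [ 0.996  0.089 -0.   ]
units [ 0.241 -1.413 10.999]
```

View pics/w7.png

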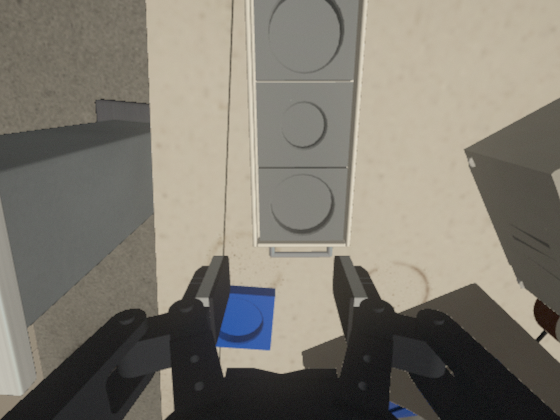

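arm_command(
  deltas=[
    [[-0.2, -0.13, 0.95], [0, 0, 0]],
    [[-0.2, -0.13, 0.95], [0, 0, 0]],
    [[0, -0.13, 0.95], [0, 0, 0]],
    [[0, -0.13, 0.95], [0, 0, 0]],
    [[0, -0.13, 0.95], [0, 0, 0]],
    [[0, -0.13, 0.95], [0, 0, 0]],
    [[0, -0.13, 0.95], [0, 0, 0]],
    [[0, -0.13, 0.95], [0, 0, 0]],
    [[0, -0.13, 0.95], [0, 0, 0]],
    [[0, -0.13, 0.9], [0, 0, 0]],
  ],
  gripper=60,
)

```text
time_s: 9.28
position: [0.4436, -0.2228, 0.1839]
orientation: [0.523, 0.477, 0.522, -0.477]
force: [0.9, 0.3, -0.8]
gripper_width: 0.06
```

arm_command(
  deltas=[
    [[0, -0.1, 0.7], [0, 0, 0]],
    [[0, 0, 0.4], [0, 0, 0]],
    [[0, 0, 0.2], [0, 0, 0]],
    [[0, 0, 0], [0, 0, 0]],
    [[0, 0, 0], [0, 0, 0]],
  ],
)

```text
time_s: 9.7
position: [0.4447, -0.2718, 0.1829]
orientation: [0.522, 0.477, 0.523, -0.476]
force: [0.4, 0.2, 0.1]
gripper_width: 0.06
```

```bash
python3 - <<'E'
import h,cv2
im=h.wrist("pics/w8.png"); h.rel((.444,-.307,.02))
E
```

```text
t 9.75 pos [ 0.4447 -0.2713  0.1829] tooly [ 0.996  0.092 -0.   ]
units [ 4.071 -0.097  0.893]
```

View pics/w8.png

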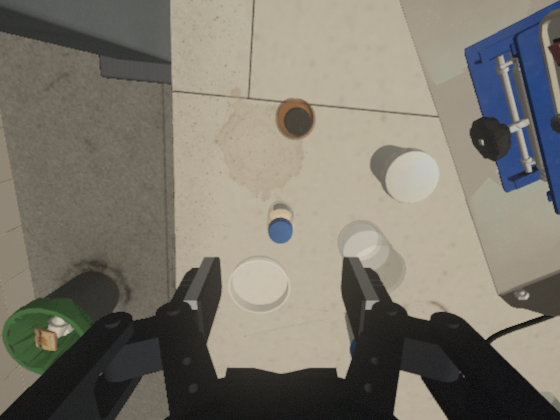

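```bash
python3 - <<'E'
import h,cv2
im=cv2.imread("pics/w8.png");h.crop(im,260,195,305,250,10,'pics/w8c.png');h.crop(im,365,140,445,210,8,'pics/w8d.png')
h.loadw("pics/w8.npy");print(h.atz("wrist",280.5,231,.058),h.atz("wrist",412,177,.066))
E
```

```text
[ 0.44736187 -0.30587458  0.058     ] [ 0.55337834 -0.24275672  0.066     ]
```

View pics/w8c.png

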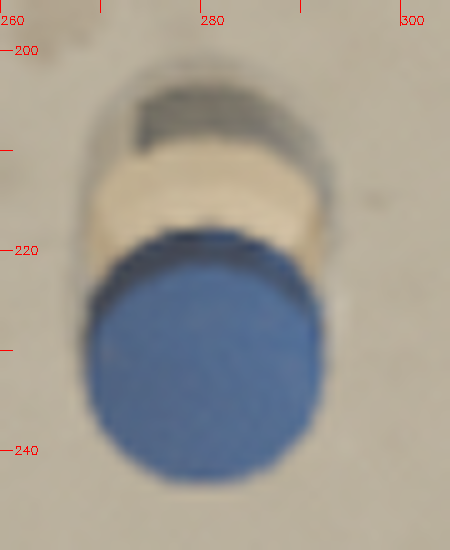

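View pics/w8d.png

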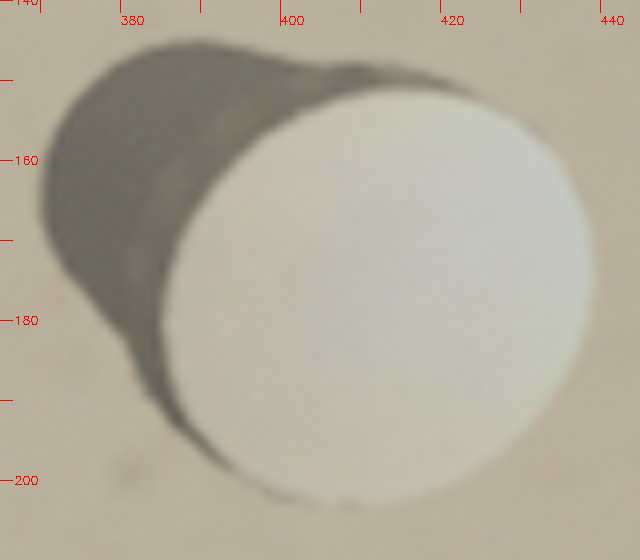

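arm_command(
  deltas=[
    [[0.2, -0.05, 0.6], [0, 0, 0]],
    [[0.5, 0, 0.28], [0, 0, 0]],
    [[0.8, 0, 0], [0, 0, 0]],
    [[0.8, 0, 0], [0, 0, 0]],
    [[0.7, 0, 0], [0, 0, 0]],
    [[0.6, 0, 0], [0, 0, 0]],
    [[0.4, 0, 0], [0, 0, 0]],
    [[0.07, 0, 0], [0, 0, 0]],
    [[0, 0, 0], [0, 0, 0]],
    [[0, 0, 0], [0, 0, 0]],
  ],
)

```text
time_s: 10.58
position: [0.4466, -0.3076, 0.0211]
orientation: [0.523, 0.476, 0.522, -0.476]
force: [0.8, 0.3, 0.3]
gripper_width: 0.0598
```

```bash
python3 - <<'E'
import h,cv2
im=h.wrist("pics/w9.png"); h.rel((.446,-.3065,.02))
E
```

```text
t 10.6333 pos [ 0.4469 -0.3082  0.0216] tooly [0.996 0.092 0.001]
units [ 0.039 -0.018 -0.043]
```

View pics/w9.png

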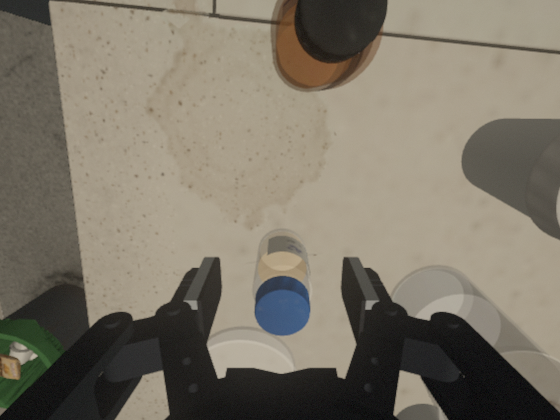

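arm_command(
  deltas=[
    [[0, 0, 0], [0, 0, 0]],
    [[0, 0, 0], [0, 0, 0]],
    [[0, 0, 0], [0, 0, 0]],
    [[0, 0, 0], [0, 0, 0]],
    [[0, 0, 0], [0, 0, 0]],
    [[-0.3, 0, 0], [0, 0, 0]],
    [[-0.7, 0, 0], [0, 0, 0]],
    [[-0.9, 0, 0], [0, 0, 0]],
    [[-0.9, 0, 0], [0, 0, 0]],
    [[-0.9, 0, 0], [0, 0, 0]],
  ],
  gripper=15,
)

```text
time_s: 11.47
position: [0.4453, -0.3078, 0.1695]
orientation: [0.522, 0.477, 0.523, -0.477]
force: [0.5, -0.7, -0.4]
gripper_width: 0.0256
```

arm_command(
  deltas=[
    [[-0.5, 0, -0.3], [0, 0, 0]],
    [[0, 0.1, -0.7], [0, 0, 0]],
    [[0, 0.2, -0.9], [0, 0, 0]],
    [[0, 0.2, -0.95], [0, 0, 0]],
    [[0, 0.2, -0.95], [0, 0, 0]],
    [[0, 0.2, -0.95], [0, 0, 0]],
    [[0, 0.2, -0.95], [0, 0, 0]],
    [[0, 0.2, -0.95], [0, 0, 0]],
    [[0, 0.2, -0.95], [0, 0, 0]],
    [[0, 0.2, -0.95], [0, 0, 0]],
  ],
)

```text
time_s: 12.3
position: [0.4821, 0.0404, 0.1883]
orientation: [0.522, 0.477, 0.522, -0.477]
force: [0.6, -1.2, -0.0]
gripper_width: 0.0258
```

arm_command(
  deltas=[
    [[0.2, 0.1, -0.95], [0, 0, 0]],
    [[0.3, 0.1, -0.95], [0, 0, 0]],
    [[0.3, 0.1, -0.9], [0, 0, 0]],
    [[0.2, 0, -0.8], [0, 0, 0]],
    [[0, 0, -0.5], [0, 0, 0]],
    [[0, 0, -0.3], [0, 0, 0]],
    [[0, 0, 0], [0, 0, 0]],
    [[0, 0, 0], [0, 0, 0]],
  ],
)

```text
time_s: 12.97
position: [0.4785, 0.2148, 0.1483]
orientation: [0.523, 0.476, 0.522, -0.476]
force: [-0.2, -1.4, 0.1]
gripper_width: 0.0253
```

```bash
python3 - <<'E'
import h,cv2
im=h.wrist("pics/w10.png"); h.rel((.4765,.2195,.028))
E
```

```text
t 13.0167 pos [0.4787 0.2142 0.1484] tooly [0.996 0.091 0.001]
units [ 3.01  -0.044 -0.138]
```

View pics/w10.png

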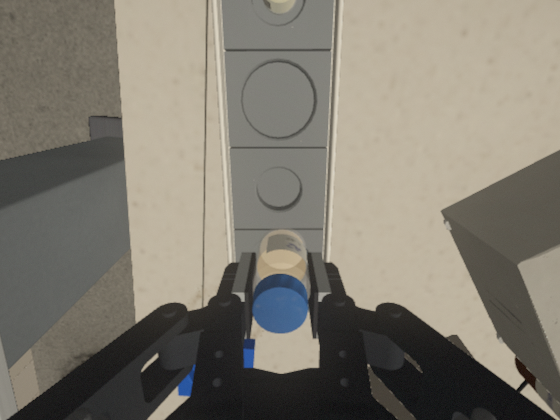

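arm_command(
  deltas=[
    [[0.3, -0.05, -0.13], [0, 0, 0]],
    [[0.6, 0, 0], [0, 0, 0]],
    [[0.6, 0, 0], [0, 0, 0]],
    [[0.5, 0, 0], [0, 0, 0]],
    [[0.4, 0, 0], [0, 0, 0]],
    [[0.2, 0, 0], [0, 0, 0]],
    [[0.2, 0, 0], [0, 0, 0]],
    [[0.1, 0, 0], [0, 0, 0]],
    [[0, 0, 0], [0, 0, 0]],
    [[0, 0, 0], [0, 0, 0]],
  ],
)

```text
time_s: 13.85
position: [0.4765, 0.2198, 0.0327]
orientation: [0.522, 0.477, 0.522, -0.477]
force: [-0.7, 0.2, -1.3]
gripper_width: 0.026
```

```bash
python3 - <<'E'
import h,cv2
im=h.wrist("pics/w11.png"); h.rel((.4765,.2195,.028))
E
```

```text
t 13.9 pos [0.4766 0.22   0.0329] tooly [0.996 0.091 0.002]
units [ 0.123 -0.004  0.012]
```

View pics/w11.png

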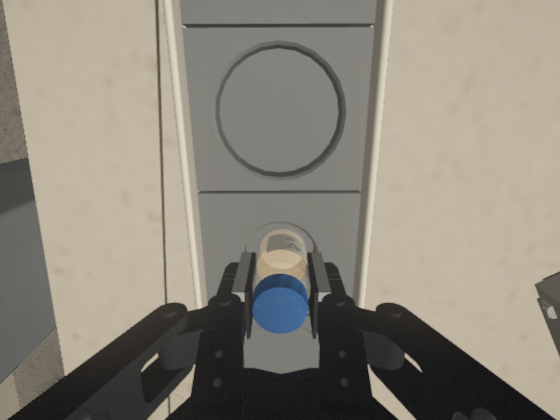

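arm_command(
  deltas=[
    [[0.06, 0, 0], [0, 0, 0]],
    [[0.04, 0, 0], [0, 0, 0]],
    [[0, 0, 0], [0, 0, 0]],
    [[0, 0, 0], [0, 0, 0]],
  ],
)

```text
time_s: 14.23
position: [0.476, 0.2201, 0.0283]
orientation: [0.522, 0.477, 0.522, -0.477]
force: [0.2, -1.1, -0.7]
gripper_width: 0.026
```

arm_command(
  deltas=[
    [[0.03, 0, 0], [0, 0, 0]],
    [[0, 0, 0], [0, 0, 0]],
    [[0, 0, 0], [0, 0, 0]],
  ],
)

```text
time_s: 14.48
position: [0.4761, 0.2202, 0.0282]
orientation: [0.523, 0.477, 0.522, -0.476]
force: [-2.4, 0.1, 11.2]
gripper_width: 0.0254
```

Contact with the floor: release and go to the white pot.

arm_command(
  deltas=[
    [[-0.02, 0, 0], [0, 0, 0]],
    [[0, 0, 0], [0, 0, 0]],
    [[0, 0, 0], [0, 0, 0]],
    [[0, 0, 0], [0, 0, 0]],
  ],
  gripper=52,
)

```text
time_s: 14.82
position: [0.4757, 0.22, 0.0275]
orientation: [0.522, 0.477, 0.522, -0.477]
force: [-0.6, -0.6, 0.5]
gripper_width: 0.0522
```

arm_command(
  deltas=[
    [[-0.3, 0, 0], [0, 0, 0]],
    [[-0.7, 0, 0], [0, 0, 0]],
    [[-0.9, 0, 0], [0, 0, 0]],
    [[-0.9, 0, 0.2], [0, 0, 0]],
    [[-0.7, 0, 0.5], [0, 0, 0]],
    [[0, -0.2, 0.9], [0, 0, 0]],
    [[0, -0.2, 0.9], [0, 0, 0]],
    [[0, -0.2, 0.9], [0, 0, 0]],
    [[0, -0.2, 0.9], [0, 0, 0]],
    [[0, -0.2, 0.9], [0, 0, 0]],
  ],
)

```text
time_s: 15.65
position: [0.4543, 0.0078, 0.1677]
orientation: [0.522, 0.477, 0.522, -0.477]
force: [0.5, 0.2, -0.1]
gripper_width: 0.0518
```

```bash
python3 - <<'E'
import h,cv2
im=h.wrist("pics/w12.png"); h.rel((.4525,-.2432,.17)); h.rel((.5525,-.2432,.17))
E
```

```text
t 15.7 pos [0.4542 0.0017 0.1676] tooly [ 0.996  0.089 -0.001]
units [-0.032 -0.585  6.096]
t 15.7 pos [0.4542 0.0017 0.1676] tooly [ 0.996  0.089 -0.001]
units [-0.033  1.905  6.318]
```

View pics/w12.png

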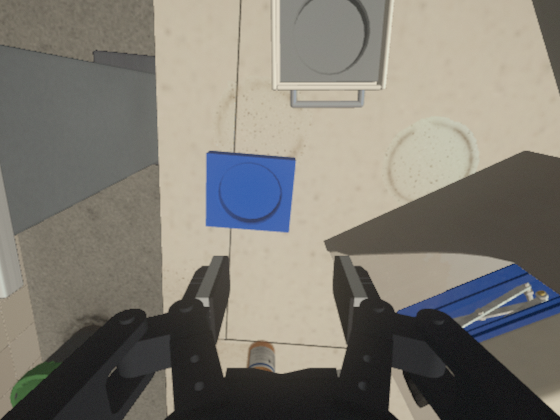

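```bash
python3 - <<'E'
import h,cv2
h.load()
t=cv2.imread('pics/top0.png');h.crop(t,280,90,420,200,5,'pics/c5.png')
s=cv2.imread('pics/scene0.png');h.crop(s,290,110,450,250,5,'pics/c6.png')
E
```

```text
(no output)
```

View pics/c5.png

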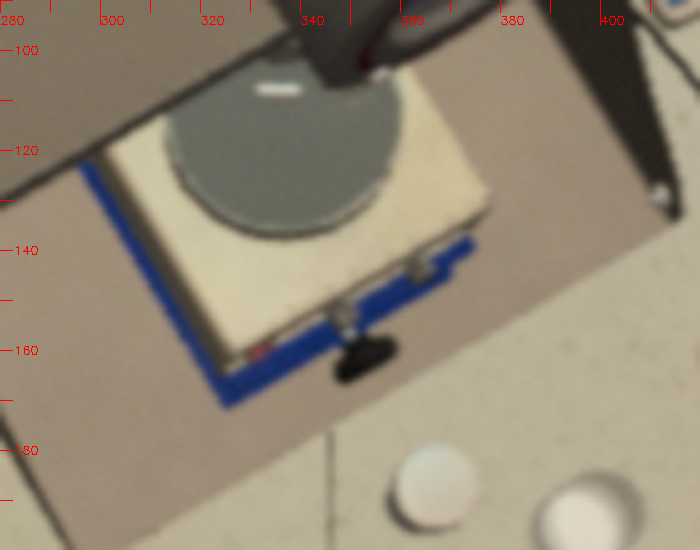

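View pics/c6.png

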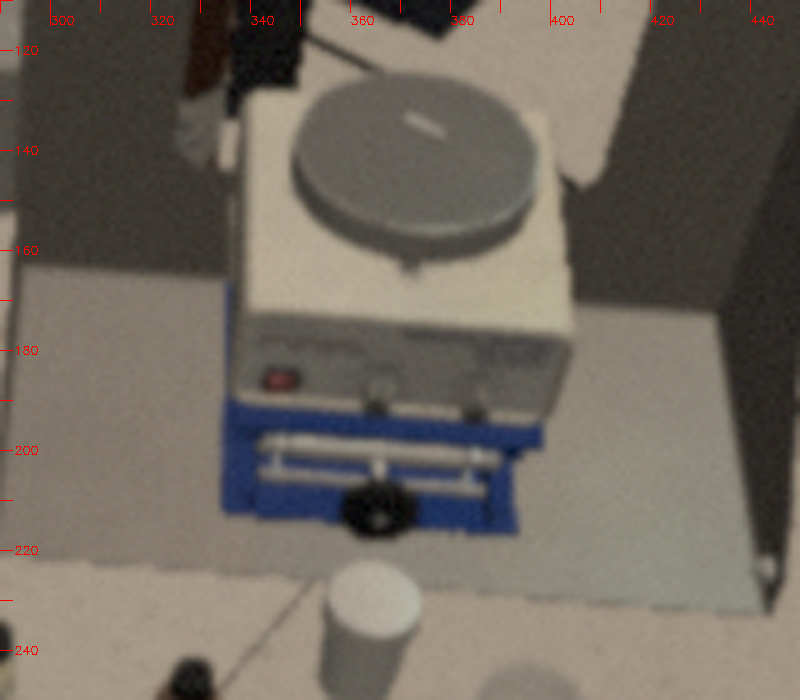

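```bash
python3 - <<'E'
import h
h.load()
print(h.tri((353,162),(363.5,212)), h.tri((375,131),(403,176)), h.tri((325,164),(337,171)))
for z in (.05,.08): print(h.atz('top',347,166,z),h.atz('top',358,160,z))
E
```

```text
(array([ 0.62255873, -0.2053795 ,  0.0395475 ]), np.float64(0.005531766062096565)) (array([ 0.68902637, -0.2511615 ,  0.14320524]), np.float64(0.004701568345047705)) (array([ 0.59766578, -0.12209357,  0.15309041]), np.float64(0.003480616703569993))
[ 0.61072765 -0.18980436  0.05      ] [ 0.62824537 -0.21999276  0.05      ]
[ 0.60551131 -0.18605658  0.08      ] [ 0.62263394 -0.21556415  0.08      ]
```

arm_command(
  deltas=[
    [[0, -0.05, 0.8], [0, 0, 0]],
    [[0, -0.05, 0.9], [0, 0, 0]],
    [[0, 0, 0.95], [0, 0, 0]],
    [[0, 0, 0.95], [0, 0, 0]],
    [[0, 0, 0.9], [0, 0, 0]],
    [[0, 0.4, 0.7], [0, 0, 0]],
    [[0, 0.6, 0.5], [0, 0, 0]],
    [[0, 0.6, 0.2], [0, 0, 0]],
    [[0, 0.3, 0], [0, 0, 0]],
    [[0, 0.1, 0], [0, 0, 0]],
  ],
  gripper=72,
)

```text
time_s: 16.73
position: [0.5547, -0.2175, 0.1669]
orientation: [0.523, 0.476, 0.523, -0.476]
force: [0.5, -0.5, 0.5]
gripper_width: 0.0718
```

arm_command(
  deltas=[
    [[0, 0, 0], [0, 0, 0]],
    [[0, 0, 0], [0, 0, 0]],
  ],
)

```text
time_s: 16.9
position: [0.5519, -0.2171, 0.1672]
orientation: [0.522, 0.476, 0.523, -0.476]
force: [-0.8, 0.2, 0.3]
gripper_width: 0.0722
```

```bash
python3 - <<'E'
import h,cv2
im=h.wrist("pics/w13.png"); h.rel((.5525,-.2432,.042))
E
```

```text
t 16.95 pos [ 0.5516 -0.2174  0.1674] tooly [ 0.996  0.093 -0.001]
units [ 3.135 -0.033  0.647]
```

View pics/w13.png

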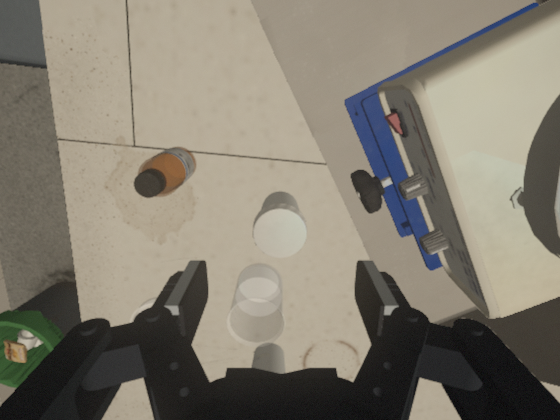

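```bash
python3 - <<'E'
import h,cv2
im=cv2.imread("pics/w13.png");h.crop(im,245,185,315,265,8,'pics/w13c.png')
h.loadw("pics/w13.npy");print(h.atz("wrist",279.5,231,.066))
h.E_['top']=h.E_['wrist'];h.loadw("pics/w8.npy");h.E_['scene']=h.E_['wrist'];print(h.tri((279.5,231),(411.7,177)))
E
```

```text
[ 0.55277666 -0.24102973  0.066     ]
(array([ 0.55318756, -0.24233411,  0.06476741]), np.float64(0.0015778206656540741))
```

View pics/w13c.png

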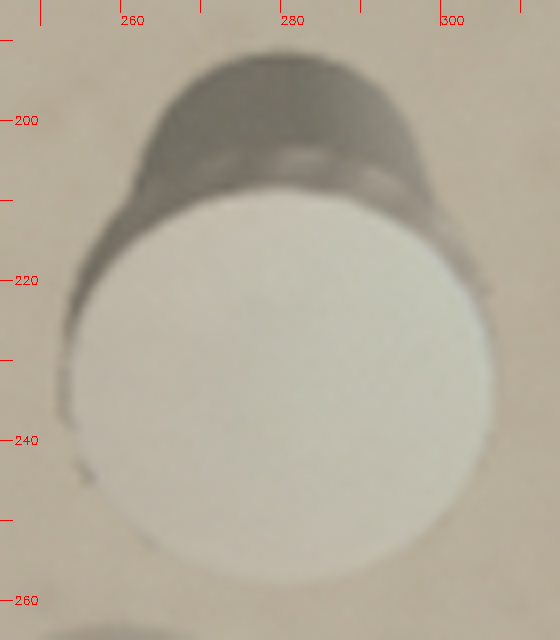

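arm_command(
  deltas=[
    [[0, 0, 0.4], [0, 0, 0]],
    [[0.3, 0, 0.23], [0, 0, 0]],
    [[0.6, 0, 0], [0, 0, 0]],
    [[0.6, 0, 0], [0, 0, 0]],
    [[0.6, 0, 0], [0, 0, 0]],
    [[0.5, 0, 0], [0, 0, 0]],
    [[0.4, 0, 0], [0, 0, 0]],
    [[0.24, 0, 0], [0, 0, 0]],
    [[0, 0, 0], [0, 0, 0]],
    [[0, 0, 0], [0, 0, 0]],
  ],
  gripper=72,
)

```text
time_s: 17.78
position: [0.554, -0.2445, 0.0378]
orientation: [0.522, 0.477, 0.522, -0.477]
force: [0.1, 0.6, -0.7]
gripper_width: 0.0718
```

```bash
python3 - <<'E'
import h,cv2
im=h.wrist("pics/w14.png"); h.rel((.553,-.2425,.038))
E
```

```text
t 17.8333 pos [ 0.5547 -0.2447  0.0387] tooly [0.996 0.091 0.001]
units [ 0.016 -0.038 -0.06 ]
```

View pics/w14.png

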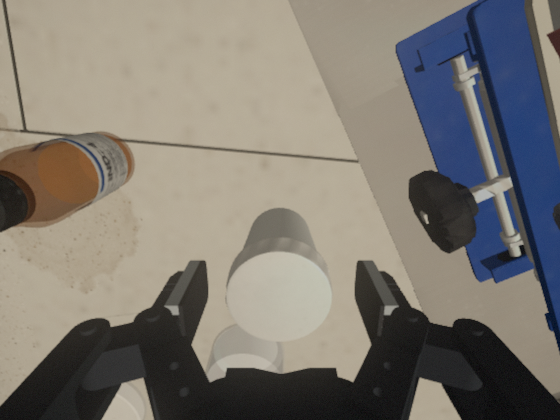

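```bash
python3 - <<'E'
import h
h.loadw("pics/w14.npy");print(h.atz("wrist",279,296,.066))
E
```

```text
[ 0.55293838 -0.24206512  0.066     ]
```

arm_command(
  deltas=[
    [[0, 0, -0.03], [0, 0, 0]],
    [[0, 0, 0], [0, 0, 0]],
    [[0, 0, 0], [0, 0, 0]],
    [[0, 0, 0], [0, 0, 0]],
    [[0, 0, 0], [0, 0, 0]],
    [[0, 0, 0], [0, 0, 0]],
  ],
  gripper=35,
  newtons=30,
)

```text
time_s: 18.33
position: [0.555, -0.2432, 0.0395]
orientation: [0.523, 0.477, 0.521, -0.477]
force: [-1.2, 0.4, 5.8]
gripper_width: 0.0459
```

arm_command(
  deltas=[
    [[-0.3, 0, 0], [0, 0, 0]],
    [[-0.6, 0, 0], [0, 0, 0]],
    [[-0.9, 0, 0], [0, 0, 0]],
    [[-0.9, -0.2, 0], [0, 0, 0]],
    [[-0.6, -0.6, 0], [0, 0, 0]],
    [[0, -0.7, -0.5], [0, 0, 0]],
    [[0, -0.4, -0.8], [0, 0, 0]],
    [[0, -0.1, -0.95], [0, 0, 0]],
    [[0, 0, -0.95], [0, 0, 0]],
    [[0, 0, -0.95], [0, 0, 0]],
  ],
)

```text
time_s: 19.17
position: [0.4586, -0.0835, 0.171]
orientation: [0.522, 0.477, 0.522, -0.477]
force: [1.2, 0.4, 0.1]
gripper_width: 0.0461
```

arm_command(
  deltas=[
    [[0, 0, -0.95], [0, 0, 0]],
    [[0, 0.1, -0.95], [0, 0, 0]],
    [[0, 0.1, -0.95], [0, 0, 0]],
    [[0, 0.2, -0.95], [0, 0, 0]],
    [[0, 0.2, -0.95], [0, 0, 0]],
    [[0, 0.2, -0.95], [0, 0, 0]],
    [[0, 0.2, -0.95], [0, 0, 0]],
    [[0, 0.1, -0.95], [0, 0, 0]],
    [[0, 0, -0.9], [0, 0, 0]],
    [[0, 0, -0.7], [0, 0, 0]],
  ],
)

```text
time_s: 20.0
position: [0.4692, 0.2886, 0.1709]
orientation: [0.523, 0.477, 0.523, -0.476]
force: [0.4, -0.6, -0.9]
gripper_width: 0.0459
```

arm_command(
  deltas=[
    [[0, 0, -0.3], [0, 0, 0]],
    [[0, 0, 0], [0, 0, 0]],
    [[0, 0, 0], [0, 0, 0]],
  ],
)

```text
time_s: 20.25
position: [0.4684, 0.2977, 0.1703]
orientation: [0.523, 0.476, 0.523, -0.476]
force: [-0.2, -0.2, -0.8]
gripper_width: 0.0461
```

```bash
python3 - <<'E'
import h,cv2
im=h.wrist("pics/w15.png"); h.rel((.4688,.2945,.047))
E
```

```text
t 20.3 pos [0.4687 0.2969 0.1703] tooly [ 0.996  0.091 -0.   ]
units [ 3.082e+00 -1.000e-03  5.800e-02]
```

View pics/w15.png

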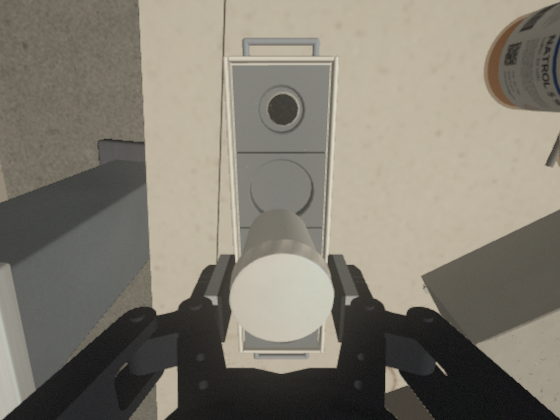

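arm_command(
  deltas=[
    [[0.3, 0, 0.06], [0, 0, 0]],
    [[0.6, 0, 0], [0, 0, 0]],
    [[0.6, 0, 0], [0, 0, 0]],
    [[0.5, 0, 0], [0, 0, 0]],
    [[0.4, 0, 0], [0, 0, 0]],
    [[0.3, 0, 0], [0, 0, 0]],
    [[0.2, 0, 0], [0, 0, 0]],
    [[0.1, 0, 0], [0, 0, 0]],
    [[0, 0, 0], [0, 0, 0]],
    [[0, 0, 0], [0, 0, 0]],
  ],
)

```text
time_s: 21.13
position: [0.4696, 0.2949, 0.0507]
orientation: [0.522, 0.477, 0.522, -0.477]
force: [-0.4, -0.4, -0.9]
gripper_width: 0.0458
```

```bash
python3 - <<'E'
import h,cv2
im=h.wrist("pics/w16.png"); h.rel((.4688,.2935,.0465))
E
```

```text
t 21.1833 pos [0.4697 0.2951 0.051 ] tooly [0.996 0.091 0.001]
units [ 0.112 -0.027  0.038]
```

View pics/w16.png

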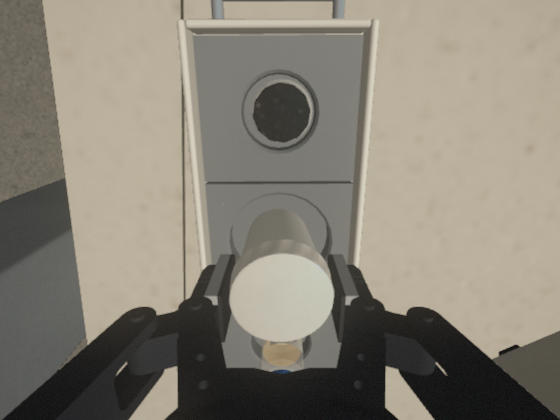

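arm_command(
  deltas=[
    [[0.06, 0, 0.03], [0, 0, 0]],
    [[0.04, 0, 0], [0, 0, 0]],
    [[0.02, 0, 0], [0, 0, 0]],
    [[0, 0, 0], [0, 0, 0]],
  ],
)

```text
time_s: 21.52
position: [0.4696, 0.2944, 0.0465]
orientation: [0.523, 0.477, 0.522, -0.476]
force: [-1.6, -0.4, 6.0]
gripper_width: 0.0461
```

arm_command(
  deltas=[
    [[0, 0, 0], [0, 0, 0]],
    [[0, 0, 0], [0, 0, 0]],
    [[0, 0, 0], [0, 0, 0]],
    [[0, 0, 0], [0, 0, 0]],
  ],
  gripper=72,
)

```text
time_s: 21.85
position: [0.469, 0.2941, 0.0452]
orientation: [0.522, 0.477, 0.522, -0.477]
force: [0.2, -0.9, -0.2]
gripper_width: 0.0719
```

arm_command(
  deltas=[
    [[-0.3, 0, 0], [0, 0, 0]],
    [[-0.6, 0, 0], [0, 0, 0]],
    [[-0.9, 0, 0], [0, 0, 0]],
    [[-0.9, 0, 0], [0, 0, 0]],
    [[-0.7, -0.1, 0.3], [0, 0, 0]],
    [[0, -0.2, 0.9], [0, 0, 0]],
    [[0, -0.2, 0.95], [0, 0, 0]],
    [[0, -0.2, 0.95], [0, 0, 0]],
    [[0, -0.2, 0.95], [0, 0, 0]],
    [[0, -0.2, 0.95], [0, 0, 0]],
  ],
)

```text
time_s: 22.68
position: [0.4428, 0.0895, 0.1814]
orientation: [0.523, 0.477, 0.522, -0.476]
force: [0.5, -0.4, -0.1]
gripper_width: 0.0726
```

```bash
python3 - <<'E'
import h,cv2
im=h.wrist("pics/w17.png"); h.rel((.554,-.4,.18))
E
```

```text
t 22.7333 pos [0.4424 0.0833 0.1811] tooly [ 0.996  0.089 -0.001]
units [ 0.083  1.705 12.281]
```

View pics/w17.png

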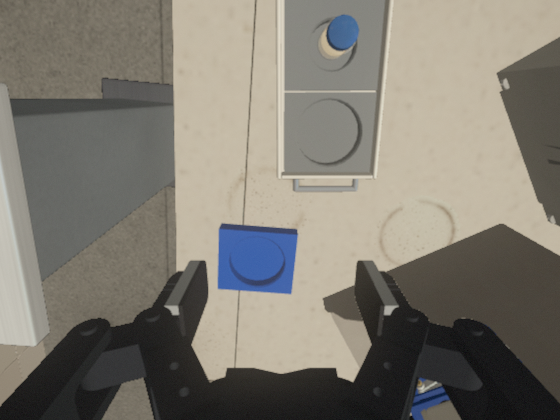

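arm_command(
  deltas=[
    [[0, 0, 0.8], [0, 0, 0]],
    [[0, 0, 0.95], [0, 0, 0]],
    [[0, 0, 0.95], [0, 0, 0]],
    [[0, 0, 0.95], [0, 0, 0]],
    [[0, 0, 0.95], [0, 0, 0]],
    [[0, 0, 0.95], [0, 0, 0]],
    [[0, 0, 0.95], [0, 0, 0]],
    [[0, 0, 0.95], [0, 0, 0]],
    [[0, 0.1, 0.95], [0, 0, 0]],
    [[0, 0.3, 0.9], [0, 0, 0]],
  ],
)

```text
time_s: 23.57
position: [0.4924, -0.2801, 0.1812]
orientation: [0.522, 0.477, 0.522, -0.477]
force: [-0.3, 0.1, 0.1]
gripper_width: 0.0717
```

arm_command(
  deltas=[
    [[0, 0.4, 0.8], [0, 0, 0]],
    [[0, 0.4, 0.7], [0, 0, 0]],
    [[0, 0.3, 0.6], [0, 0, 0]],
    [[0, 0.2, 0.4], [0, 0, 0]],
    [[0, 0, 0.2], [0, 0, 0]],
    [[0, 0, 0], [0, 0, 0]],
    [[0, 0, 0], [0, 0, 0]],
  ],
)

```text
time_s: 24.15
position: [0.5544, -0.3802, 0.1806]
orientation: [0.522, 0.477, 0.523, -0.477]
force: [0.0, 0.5, -0.2]
gripper_width: 0.0718
```

```bash
python3 - <<'E'
import h,cv2
im=h.wrist("pics/w18.png"); h.rel((.555,-.4335,.038))
E
```

```text
t 24.2 pos [ 0.5543 -0.3797  0.181 ] tooly [ 0.996  0.091 -0.001]
units [ 3.573 -0.103  1.345]
```

View pics/w18.png

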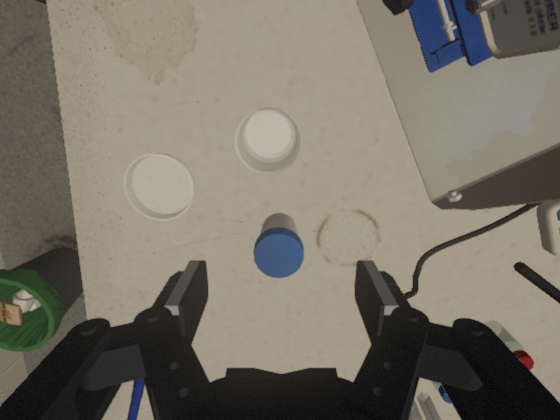

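```bash
python3 - <<'E'
import h,cv2
im=cv2.imread("pics/w18.png");h.crop(im,245,205,315,285,8,'pics/w18c.png')
h.loadw("pics/w18.npy");
for v in (252,253.5,255): print(h.atz("wrist",279,v,.066))
E
```

```text
[ 0.55707785 -0.43067202  0.066     ]
[ 0.55721319 -0.43218832  0.066     ]
[ 0.55734898 -0.43370979  0.066     ]
```

View pics/w18c.png

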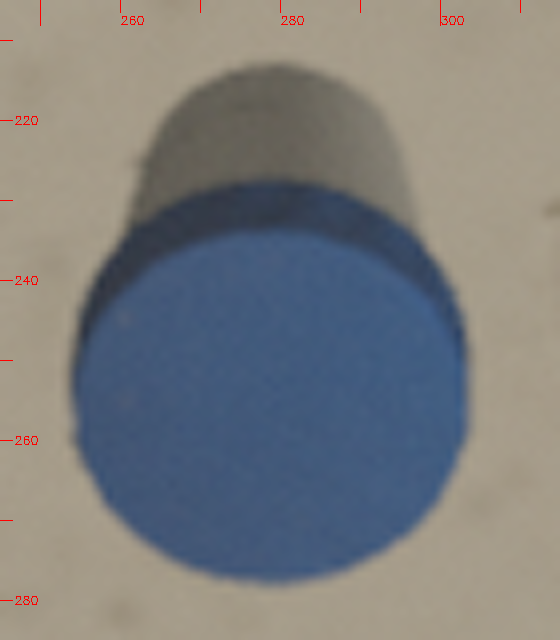

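arm_command(
  deltas=[
    [[0, -0.09, 0.6], [0, 0, 0]],
    [[0.2, 0, 0.5], [0, 0, 0]],
    [[0.5, 0, 0.24], [0, 0, 0]],
    [[0.7, 0, 0], [0, 0, 0]],
    [[0.7, 0, 0], [0, 0, 0]],
    [[0.6, 0, 0], [0, 0, 0]],
    [[0.5, 0, 0], [0, 0, 0]],
    [[0.37, 0, 0], [0, 0, 0]],
    [[0, 0, 0], [0, 0, 0]],
    [[0, 0, 0], [0, 0, 0]],
  ],
)

```text
time_s: 25.03
position: [0.5557, -0.433, 0.0383]
orientation: [0.522, 0.477, 0.523, -0.476]
force: [0.3, -0.3, -0.4]
gripper_width: 0.072
```

```bash
python3 - <<'E'
import h,cv2
im=h.wrist("pics/w19.png"); h.rel((.555,-.4335,.038)); print(h.atz("wrist",280,296,.066))
E
```

```text
t 25.0833 pos [ 0.5565 -0.434   0.0397] tooly [0.996 0.092 0.   ]
units [ 0.042 -0.036 -0.017]
[ 0.55511023 -0.43103243  0.066     ]
```

View pics/w19.png

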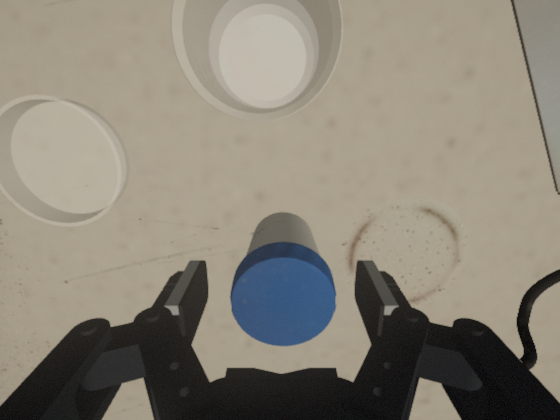

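arm_command(
  deltas=[
    [[0, 0, -0.02], [0, 0, 0]],
    [[0, 0, 0], [0, 0, 0]],
    [[0, 0, 0], [0, 0, 0]],
    [[0, 0, 0], [0, 0, 0]],
    [[0, 0, 0], [0, 0, 0]],
    [[-0.3, 0, 0], [0, 0, 0]],
    [[-0.7, 0, 0], [0, 0, 0]],
    [[-0.9, 0, 0], [0, 0, 0]],
    [[-0.9, 0, 0], [0, 0, 0]],
    [[-0.8, 0, 0], [0, 0, 0]],
  ],
  gripper=35,
  newtons=30,
)

```text
time_s: 25.92
position: [0.5561, -0.4339, 0.1856]
orientation: [0.523, 0.477, 0.522, -0.477]
force: [0.6, -0.5, -0.4]
gripper_width: 0.0458
```

arm_command(
  deltas=[
    [[0, -0.4, -0.4], [0, 0, 0]],
    [[0, -0.5, -0.7], [0, 0, 0]],
    [[0, -0.6, -0.7], [0, 0, 0]],
    [[0, -0.5, -0.8], [0, 0, 0]],
    [[0, -0.1, -0.95], [0, 0, 0]],
    [[0, 0, -0.95], [0, 0, 0]],
    [[0, 0, -0.95], [0, 0, 0]],
    [[0, 0, -0.95], [0, 0, 0]],
    [[0, 0, -0.95], [0, 0, 0]],
    [[0, 0, -0.95], [0, 0, 0]],
  ],
)

```text
time_s: 26.75
position: [0.4417, -0.1093, 0.1834]
orientation: [0.523, 0.477, 0.522, -0.477]
force: [1.6, 0.3, -1.0]
gripper_width: 0.0456
```

```bash
python3 - <<'E'
import h,cv2
h.rel((.4832,.1425,.18))
E
```

```text
t 26.75 pos [ 0.4417 -0.1093  0.1834] tooly [0.996 0.09  0.001]
units [ 0.084  1.602 -6.175]
```

arm_command(
  deltas=[
    [[0, 0.1, -0.9], [0, 0, 0]],
    [[0, 0.2, -0.9], [0, 0, 0]],
    [[0, 0.3, -0.9], [0, 0, 0]],
    [[0, 0.3, -0.9], [0, 0, 0]],
    [[0, 0.3, -0.8], [0, 0, 0]],
    [[0, 0.2, -0.7], [0, 0, 0]],
    [[0, 0.2, -0.5], [0, 0, 0]],
    [[0, 0, -0.2], [0, 0, 0]],
    [[0, 0, 0], [0, 0, 0]],
    [[0, 0, 0], [0, 0, 0]],
  ],
)

```text
time_s: 27.58
position: [0.4845, 0.1257, 0.1828]
orientation: [0.523, 0.476, 0.522, -0.477]
force: [-0.5, -0.6, -1.1]
gripper_width: 0.0458
```

```bash
python3 - <<'E'
import h,cv2
im=h.wrist("pics/w20.png"); h.rel((.4832,.1425,.047))
E
```

```text
t 27.6333 pos [0.4845 0.1251 0.1827] tooly [ 0.996  0.091 -0.   ]
units [ 3.393  0.007 -0.437]
```

View pics/w20.png

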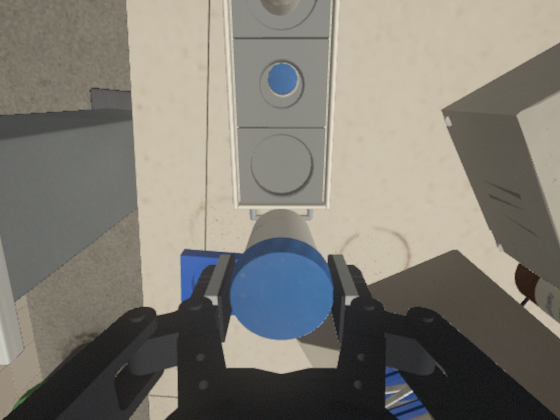

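```bash
python3 - <<'E'
import h
h.loadw("pics/w20.npy");print(h.atz("wrist",281.5,164.5,.02))
E
```

```text
[0.4831769  0.14567122 0.02      ]
```

arm_command(
  deltas=[
    [[0.2, 0, -0.4], [0, 0, 0]],
    [[0.6, 0, -0.04], [0, 0, 0]],
    [[0.6, 0, 0], [0, 0, 0]],
    [[0.6, 0, 0], [0, 0, 0]],
    [[0.5, 0, 0], [0, 0, 0]],
    [[0.4, 0, 0], [0, 0, 0]],
    [[0.25, 0, 0], [0, 0, 0]],
    [[0.1, 0, 0], [0, 0, 0]],
    [[0, 0, 0], [0, 0, 0]],
    [[0, 0, 0], [0, 0, 0]],
  ],
)

```text
time_s: 28.47
position: [0.4839, 0.143, 0.0532]
orientation: [0.522, 0.477, 0.522, -0.477]
force: [-0.1, 0.7, -0.1]
gripper_width: 0.046
```

```bash
python3 - <<'E'
import h,cv2
im=h.wrist("pics/w21.png"); h.rel((.4832,.1425,.047))
E
```

```text
t 28.5167 pos [0.4841 0.1432 0.0535] tooly [0.996 0.091 0.002]
units [ 0.163 -0.025  0.016]
```

View pics/w21.png

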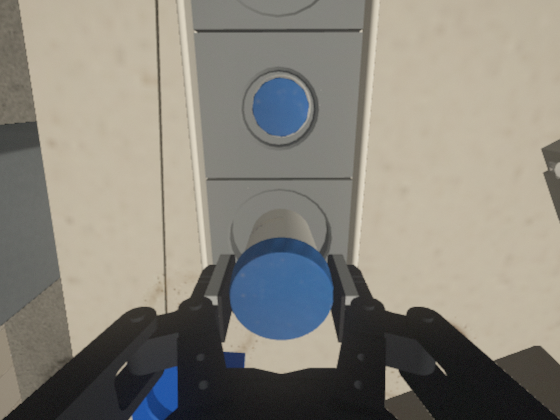

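arm_command(
  deltas=[
    [[0.07, 0, 0], [0, 0, 0]],
    [[0.05, 0, 0], [0, 0, 0]],
    [[0.03, 0, 0], [0, 0, 0]],
    [[0, 0, 0], [0, 0, 0]],
  ],
)

```text
time_s: 28.85
position: [0.4838, 0.1437, 0.0476]
orientation: [0.523, 0.477, 0.522, -0.476]
force: [-1.5, -0.6, 7.4]
gripper_width: 0.0456
```

arm_command(
  deltas=[
    [[0, 0, 0], [0, 0, 0]],
    [[0, 0, 0], [0, 0, 0]],
    [[0, 0, 0], [0, 0, 0]],
    [[0, 0, 0], [0, 0, 0]],
  ],
  gripper=72,
)

```text
time_s: 29.18
position: [0.4832, 0.1436, 0.0464]
orientation: [0.522, 0.477, 0.522, -0.477]
force: [-0.4, 0.7, 0.3]
gripper_width: 0.0722
```

arm_command(
  deltas=[
    [[-0.3, 0, 0], [0, 0, 0]],
    [[-0.6, 0, 0], [0, 0, 0]],
    [[-0.9, 0, 0], [0, 0, 0]],
    [[-0.9, 0, 0], [0, 0, 0]],
    [[-0.9, 0, 0], [0, 0, 0]],
    [[-0.9, 0, -0.3], [0, 0, 0]],
    [[-0.5, 0, -0.6], [0, 0, 0]],
    [[0, -0.2, -0.8], [0, 0, 0]],
    [[0, -0.2, -0.8], [0, 0, 0]],
    [[0, -0.2, -0.8], [0, 0, 0]],
  ],
)

```text
time_s: 30.02
position: [0.4471, 0.2739, 0.2471]
orientation: [0.522, 0.477, 0.522, -0.477]
force: [0.3, 0.0, 0.0]
gripper_width: 0.0717
```

arm_command(
  deltas=[
    [[0, 0, -0.6], [0, 0, 0]],
    [[0, 0, -0.4], [0, 0, 0]],
    [[0, 0, 0], [0, 0, 0]],
    [[0, 0, 0], [0, 0, 0]],
    [[0, 0, 0], [0, 0, 0]],
  ],
)

```text
time_s: 30.43
position: [0.4436, 0.312, 0.2462]
orientation: [0.522, 0.476, 0.522, -0.477]
force: [-0.5, 0.1, -0.1]
gripper_width: 0.0721
```

```bash
python3 - <<'E'
import h,cv2
from bench import env
im=h.wrist("pics/w22.png"); h.rel((0,0,0))
for n in ("scene","top"):
    d=env.get_image(n)["image"][:,:,::-1]; cv2.imwrite(f"pics/{n}1.png",d)
    if n=="scene": h.crop(d,120,110,280,230,5,"pics/f1.png")
    else: h.crop(d,300,165,460,255,5,"pics/f2.png")
E
```

```text
t 30.4833 pos [0.4438 0.3117 0.2463] tooly [ 0.996  0.09  -0.   ]
units [  6.167 -11.751   6.754]
```

View pics/w22.png

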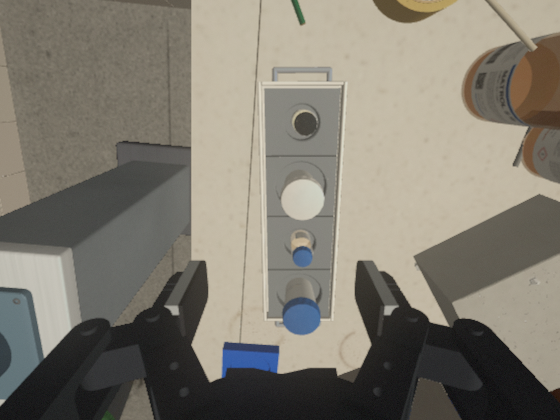

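View pics/f1.png

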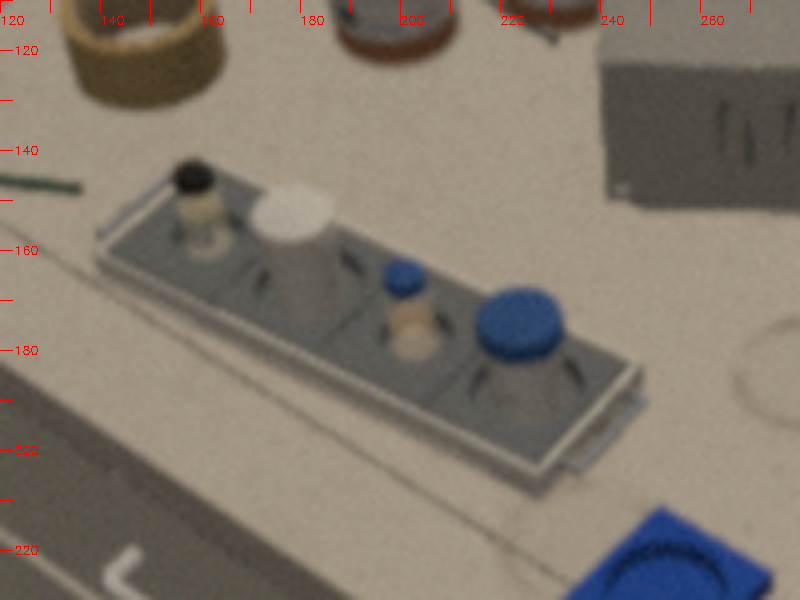

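View pics/f2.png

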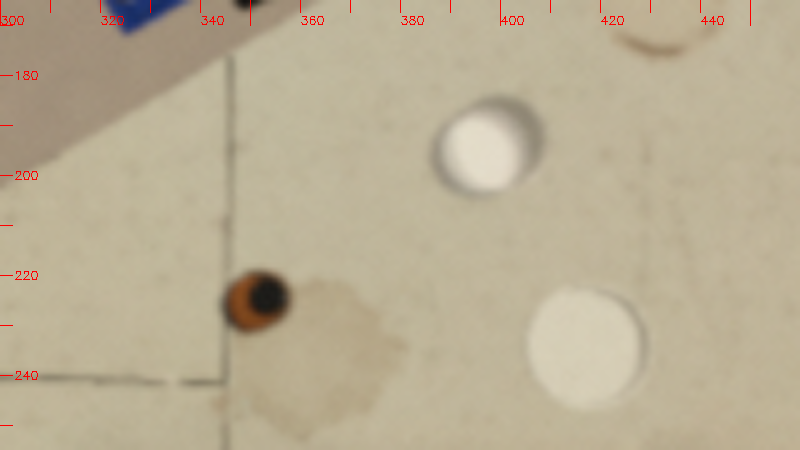

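```bash
python3 - <<'E'
import h,cv2,numpy as np
h.loadw("pics/w22.npy"); im=cv2.imread("pics/w22.png");h.crop(im,255,60,350,340,2,'pics/w22c.png')
H=[(.462,.3695),(.4688,.2945),(.4764,.2195),(.483,.144)]
for (u,v,z),c in zip([(305.5,124,.065),(302.5,200,.073),(302.5,257,.065),(301.5,315,.073)],H):
    p=h.atz("wrist",u,v,z);print(p.round(4),c,np.hypot(*(p[:2]-c)).round(4))
from bench import env
env.job_done()
E
```

```text
[0.4628 0.3712 0.065 ] (0.462, 0.3695) 0.0018
[0.468 0.294 0.073] (0.4688, 0.2945) 0.0009
[0.4767 0.2228 0.065 ] (0.4764, 0.2195) 0.0033
[0.4833 0.1492 0.073 ] (0.483, 0.144) 0.0052
the job is handed in; nothing more can be done
```

The carrier is packed and the job handed in at about 31 s on the robot's clock. The two pots (white and blue lids) are in the large holes and the two vials (black and blue caps) in the small ones. No verdict was reported.

- **Seating:** I lowered each one until I felt the hole floor at 6–11 N, then opened the fingers. At contact, the tool height matched an underside on the hole floor.
- **Centring:** In the last wrist picture, the tops were 1.8, 0.9, 3.3 and 5.2 mm from the measured hole centres, against the 10 mm limit. The 5.2 mm is the blue-lidded pot. I took its position from one reading at the edge of the picture, so it may be partly reading error. The robot's pose at release put that pot within about 2 mm of the hole centre.
- **Uprightness:** All four look upright in the scene and wrist pictures. I did not measure their tilt.
- **Left alone:** In the top camera view, the dropper bottle, beaker and petri dish are at the same pixels as at the start. The blue look-alike nest was not touched.
- **Disagreements:** The camera measurements of positions differed by 2–4 mm from one another, so I used averages.

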